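Scrape the castings off the hand shovel into the parts bin

ROBOT

A 6-joint arm with a two-finger parallel gripper is mounted at the origin on the work surface. World frame = base frame: x ahead of the robot, y to its left, z up, the work surface at z = 0. Lengths are in m, angles in rad, forces in N, time in s.
With the tool pointing down it reaches from about 0.4 to 0.925 m from the base axis. Payload 3.4 kg.
Tool frame: the origin (TCP) lies between the finger pads; the fingertips stand 8 mm ahead of it and the grasp point (between the pads) lies 11 mm behind it; z points along the fingers, y is the direction in which the jaws open and shut (so a half turn about z gives the same grasp; the last joint's range is limited). The gripper opens to 85 mm and grips with 20 to 120 N. Pads are 22 mm wide; open, the fingers measure 114 mm over their backs; the gripper's body (76 mm by 85 mm) begins 54 mm behind the grasp point. The pads swing forward as they close: fully open they stand 13 mm farther back than shut.
Start: joints at [-1.173, 0.307, 1.506, -0, 1.328, -0.073], TCP at [0.261, -0.512, 0.239] pointing down, gripper open.
Joint ranges: [-3.12, 3.12], [-1.05, 2.28], [0.14, 2.33], [-1.42, 4.57], [0.1, 2.73], [-2.68, 2.68]. Speed limits (rad/s): [2.57, 2.57, 3.14, 3.14, 3.14, 3.14].

INTERFACE

Orientations are given as a rotation vector (axis times angle).
In Python, from rig import bot, snapshot, workorder gives the robot as it stands.
- The arm moves only by the tool send_rows, never from a script. Its argument "increments" is a list of rows, each an object of numbers: "hand": the opening, from 0 (shut) to 1 (fully open); "dx", "dy", "dz": the shift along the world's x, y, z in cm; "wx", "wy", "wz": the turn, a rotation vector about the world's x, y, z in rad. A call has 1 to 12 rows; each row is the pose to reach, as a shift and turn from the pose measured when the call began; what a row does not reach only later rows make up. A row lasts 1/10 s, in which the tool goes at most 50 mm and 8.59 degrees, less where a joint would pass 70% of its speed; a pose out of reach is approached as far as the arm can. A call with a gripper value outside its range is refused whole. The fingers move at their own pace and stop on an object; "squeeze" is the grip in N (left out, the last holds). Time passes only in rows, so rows that repeat a pose let the fingers close. It gives the time, the measured TCP pose, the force and the opening at its end, in the units of the state.
- bot.state(): the state, without advancing time (a new reading comes with each control period).
- snapshot(name): name is "scene" or "top"; returns a dict with "image" (400x640x3 uint8, red, green, blue), "intrinsics" (3x3 intrinsics, pixels), "rvec" (rotation vector, rad) and "tvec" (3), from world to camera coordinates, as OpenCV has them. Camera axes: x right, y down, z forward; pixel columns grow to the right and rows downward; lengths in m; the calibration is good to about 2 mm. A picture is of the moment at which its call begins. There is no depth.
- workorder.finish_job(): hands the job in, once; it reports no verdict.
The state is a dict: "time": time; "q": joint angles; "dq": joint speeds; "effort": joint torques, N m; "tcp_pos": TCP position; "orientation": TCP orientation; "wrist_force": force on the tool from outside, world axes, zero at the start; "moment": the same for the moment, N m; "finger_gap": finger opening in m.
Only numpy, scipy, OpenCV 4.12 (cv2) and the standard library are available. Lean on these libraries where they do the work, as an engineer would, in place of code of your own. Each camera call takes 0.05 s, during which the arm holds its last target.

TASK

Pick up the loaded flat hand shovel by its wooden grip and carry it level to the open parts bin without spilling. Press the front edge of the blade down on the bin's rim, firmly but gently (about 5 to 10 N), while both castings are still on it, then tip the blade nose-down and keep it pressed on the rim until both castings have slid off into the bin; don't touch the castings with the gripper. Then lay the empty shovel flat on the middle of the rubber mat and let go, leaving the bottle, the hammer and the wrench where they are.

Things in the scene. Friction and masses are not known exactly. Their poses are not given: they have to be found in the camera images.
- shovel: Loose flat hand shovel, 0.3 kg, on the rubber mat, two castings on its blade. Polished steel blade 130 mm long (x), 120 wide (y), 3 thick; side lips 17 high, ending 15 mm short of the open front edge; back wall 35 high. Origin: centre of the blade's underside; +x from handle to front edge, z up. Castings stay on it below 13 degrees of tilt and start to slide between 15 and 24, varying.
- shovel_grip (a point): Centre of the shovel's wooden grip, 65 mm behind the blade's centre and 70 mm above the blade's underside. The grip is a level bar across the shovel, standing on the blade's back wall: 22 mm thick (along the shovel's x), 100 long (along y), 36 high (52 to 88 mm above the underside). Pinch it front to back. Pressing the edge hard turns the shovel in the fingers.
- shovel_edge (a point): Middle of the blade's front edge, on its underside: 65 mm ahead of the blade's centre.
- bin: Open square parts bin of plain blue plastic, rigid, fixed to the bench: 220 x 220 mm outside, walls along its x and y axes, 4 mm thick, with a round rolled rim 10 mm thick all round, its top 85 mm above the bench and its centre line 108 mm from the bin's centre on each side. Any side may be used. Origin: centre of the underside, z up.
- mat: Rubber mat fixed to the bench, 330 mm (x) by 190 mm (y), 4 mm thick. Origin: centre of the underside.
- fork: Loose aluminium fork casting (clevis), 60 to 130 g, lying on the blade: 64 mm long (x), 34 mm wide, 24 mm high, slotted at its +x end. Origin: centre of its underside.
- link: Loose aluminium link with two round ends, 55 to 115 g, lying on the blade: 74 mm long (x), 33 mm wide, 18 mm high. Origin: centre of its underside.
- oil: Bystander: white plastic bottle with black cap, 56 mm across, 130 mm tall, standing loose beyond the work. Origin: centre of its underside.
- mallet: Bystander: hammer with a wooden handle, lying loose on the bench at the left of the work.
- wrench: Bystander: wrench lying loose on the bench at the right of the work.
Things that resemble listed ones, but are neither listed nor needed, are in the scene too. There is more than one size of the shovel; the job needs the smaller.

How it is judged:
By the outcome, as a careful person would: the job done as asked, in the order asked, and still so for the second after the job is handed in, with the robot touching nothing.
It also fails if it takes over 61 s, if anything falls off the work surface, if the arm or the gripper's body presses on something with over 40 N, if the wrist force passes 120 N, or if a joint passes its speed limit or range.

## Working session

There is one attempt and no reset: what is moved stays moved. The work goes in short steps, Python scripts to look and compute and a tool call to move; the robot and the scene stay as the last step left them, time stands still between calls to the robot, and variables do not carry over. Pictures are saved under pics/ and viewed, and the job is handed in when it is done.

Besides the shell and the picture viewer there is one more tool, called after "Emit:" as a command line: name --argument value ..., lists and objects as JSON in quotes. send_rows: Moves the arm, as the interface text tells. Its arguments: {"type":"object","properties":{"increments":{"type":"array"},"squeeze":{"type":"number"}},"required":["increments"]}

```bash
ls; mkdir -p pics; cat > h.py <<'E'
import numpy as np, cv2
from rig import bot, snapshot, workorder
def snap(n, fn=None):
    s=snapshot(n)
    if fn: cv2.imwrite(fn, s["image"][:,:,::-1])
    return s
def cam(s):
    R=cv2.Rodrigues(np.array(s["rvec"],float))[0]; t=np.array(s["tvec"],float).ravel(); K=np.array(s["intrinsics"],float)
    return R,t,K
def ray(s,px):
    R,t,K=cam(s); d=R.T@np.linalg.inv(K)@np.array([px[0],px[1],1.]); return -R.T@t, d
def onz(s,px,z):
    c,d=ray(s,px); return c+d*(z-c[2])/d[2]
def proj(s,P):
    R,t,K=cam(s); return cv2.projectPoints(np.atleast_2d(np.array(P,float)),np.array(s["rvec"],float),t,K,None)[0].reshape(-1,2)
E
python3 - <<'E'
from h import *
for n in("scene","top"):
    s=snap(n,f"pics/{n}0.png"); R,t,K=cam(s); print(n,-R.T@t,K[0],R[2])
print(bot.state())
E
```

```text
pics
scene [ 0.90762053 -0.649843    1.19145153] [455.824899     0.         321.14989438] [-0.30191958  0.47369568 -0.82731914]
top [ 0.43600695 -0.01187696  1.13687353] [382.61101001   0.         326.40678058] [ 0.05945188  0.03084228 -0.99775459]
{'time': 0.1, 'q': array([-1.17350725e+00,  3.07545721e-01,  1.50753688e+00, -9.42121669e-06,
        1.32841878e+00, -7.35225706e-02]), 'dq': array([ 0.00172377, -0.00047576, -0.00395188, -0.00174322, -0.00049102,
        0.00043908]), 'effort': array([ 2.29968455e-04, -4.58529603e+01, -2.52608228e+01, -4.60212902e-05,
        5.56075451e-03, -2.03417801e-05]), 'tcp_pos': array([ 0.26055151, -0.51189221,  0.23844814]), 'orientation': array([-3.05311555e+00, -7.32302079e-01,  4.97122014e-04]), 'wrist_force': array([-0.57611005,  0.34431535,  0.46405918]), 'moment': array([-0.01162238,  0.01236371,  0.02429513]), 'finger_gap': 0.08561359879305636}
```

View pics/scene0.png

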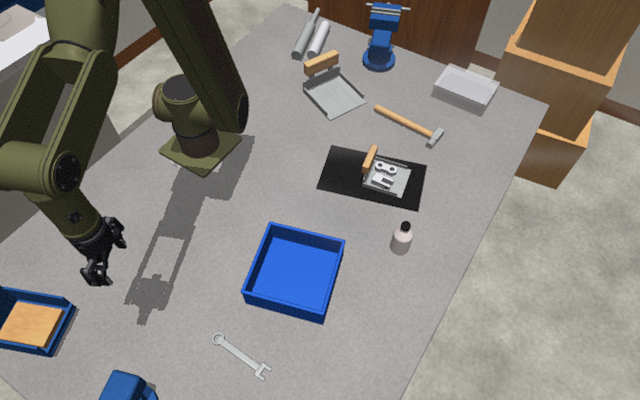

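View pics/top0.png

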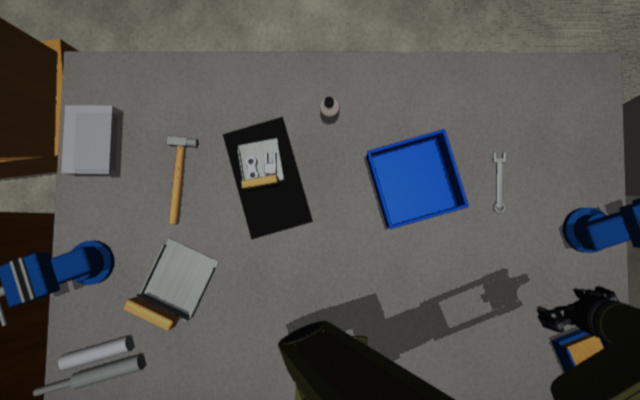

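Scene: the small loaded shovel is on the black mat, top px (262,163), grip (259,182). The lookalikes are the big empty shovel at top (180,280), with its grip at (150,312), and the second blue bin with wood in it at (585,350). The open empty bin is at (415,178), the bottle at (329,106), the hammer at (178,180) and the wrench at (499,183). I choose the small shovel on the mat and will check it in a close crop.

```bash
python3 - <<'E'
from h import *
a=cv2.imread("pics/top0.png")[105:245,210:330]; b=cv2.imread("pics/scene0.png")[135:220,310:435]
a=cv2.resize(a,None,fx=4,fy=4,interpolation=cv2.INTER_CUBIC)
cv2.imwrite("pics/ctop.png",a); cv2.imwrite("pics/cscene.png",cv2.resize(b,None,fx=6,fy=6,interpolation=cv2.INTER_CUBIC))
c=cv2.imread("pics/top0.png")[120:240,355:480]; cv2.imwrite("pics/cbin.png",cv2.resize(c,None,fx=4,fy=4,interpolation=cv2.INTER_CUBIC))
# wood / mat masks
for n in("top","scene"):
    im=cv2.imread(f"pics/{n}0.png"); hsv=cv2.cvtColor(im,cv2.COLOR_BGR2HSV)
    for nm,m in(("wood",cv2.inRange(hsv,(8,90,90),(25,255,255))),("mat",cv2.inRange(hsv,(0,0,0),(180,255,40))),("blue",cv2.inRange(hsv,(100,150,40),(130,255,255)))):
        for ct in cv2.findContours(m,cv2.RETR_EXTERNAL,cv2.CHAIN_APPROX_NONE)[0]:
            if cv2.contourArea(ct)>60:
                r=cv2.minAreaRect(ct); print(n,nm,cv2.contourArea(ct),np.round(r[0],1),np.round(r[1],1),np.round(cv2.boxPoints(r),1).tolist())
E
```

```text
top wood 522.5 [585.9 348.3] [20.1 32.6] [[566.7999877929688, 346.6000061035156], [596.0, 332.0], [605.0, 350.0], [575.7999877929688, 364.6000061035156]]
top wood 525.5 [147.6 314.7] [51.1 11.4] [[122.19999694824219, 308.79998779296875], [127.0999984741211, 298.5], [173.10000610351562, 320.70001220703125], [168.1999969482422, 331.0]]
top wood 229.0 [258.8 181.1] [ 8.  35.7] [[240.5, 180.6999969482422], [275.5, 173.6999969482422], [277.1000061035156, 181.60000610351562], [242.10000610351562, 188.60000610351562]]
top wood 527.0 [176.1 184.5] [ 8.1 77.8] [[168.1999969482422, 222.8000030517578], [176.0, 145.39999389648438], [184.0, 146.1999969482422], [176.1999969482422, 223.60000610351562]]
top wood 573.0 [56.8 96.7] [115.9  19.6] [[39.900001525878906, 40.400001525878906], [59.400001525878906, 38.0], [73.5999984741211, 152.89999389648438], [54.20000076293945, 155.39999389648438]]
top mat 68.0 [141. 361.] [14.  6.] [[138.0, 354.0], [144.0, 354.0], [144.0, 368.0], [138.0, 368.0]]
top mat 7718.5 [366. 360.] [ 78. 174.] [[279.0, 321.0], [453.0, 321.0], [453.0, 399.0], [279.0, 399.0]]
top ma
[... 4825 characters left out ...]
9296875], [75.9000015258789, 299.0], [65.5, 358.8999938964844]]
scene blue 6981.5 [292.  270.4] [87.6 86.9] [[238.10000610351562, 300.3999938964844], [261.5, 216.6999969482422], [345.8999938964844, 240.39999389648438], [322.5, 324.0]]
scene blue 786.0 [380.3  39.5] [28.5 51.7] [[361.70001220703125, 62.400001525878906], [370.79998779296875, 11.5], [398.8999938964844, 16.5], [389.70001220703125, 67.4000015258789]]
scene blue 71.5 [386.6   5.4] [27.3  3.7] [[372.79998779296875, 5.699999809265137], [373.20001220703125, 2.0], [400.29998779296875, 5.199999809265137], [399.8999938964844, 8.899999618530273]]
scene blue 290.5 [21.5  5.5] [11. 43.] [[-0.0, 0.0], [43.0, 0.0], [43.0, 11.0], [0.0, 11.0]]
```

View pics/ctop.png

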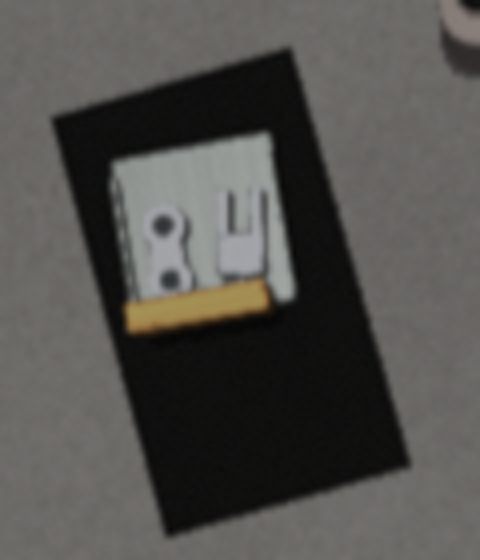

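View pics/cscene.png

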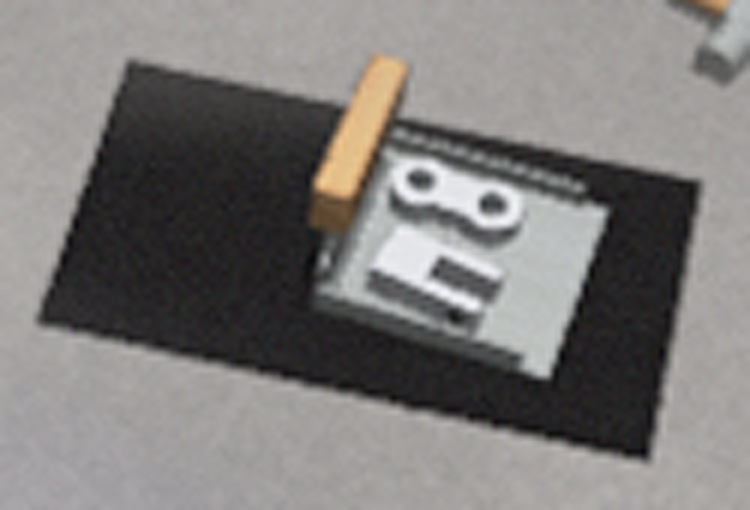

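View pics/cbin.png

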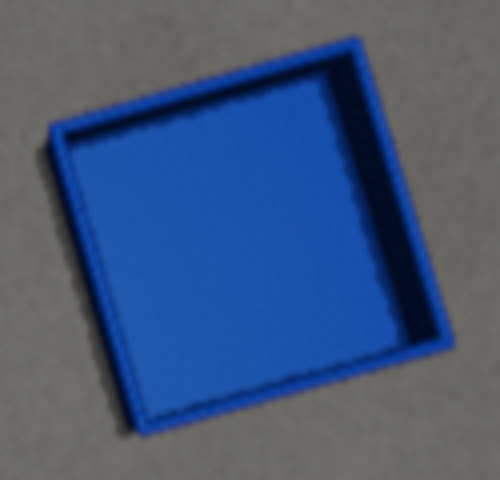

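```bash
python3 - <<'E'
from h import *
T=snap("top");S=snap("scene")
ct=lambda u,v:((u+.5)/4-.5+210,(v+.5)/4-.5+105)
cs=lambda u,v:((u+.5)/6-.5+310,(v+.5)/6-.5+135)
cb=lambda u,v:((u+.5)/4-.5+355,(v+.5)/4-.5+120)
p=lambda l,s,q,z:print(l,np.round(onz(s,q,z),4)[:2])
p("T edgeL",T,ct(113,160),.007);p("T edgeR",T,ct(270,133),.007)
p("S edgeL",S,cs(610,207),.007);p("S edgeR",S,cs(552,379),.007)
for q in [(127,308),(267,280),(127,333),(271,307)]: p("T grip",T,ct(*q),.092)
for q in [(377,55),(407,62),(315,188),(345,192)]: p("S grip",S,cs(*q),.092)
for q in [(52,118),(290,48),(410,465),(166,535)]: p("T mat",T,ct(*q),.004)
for q in [(130,60),(700,182),(650,460),(38,322)]: p("S mat",S,cs(*q),.004)
for q in [(50,125),(362,36),(456,346),(142,436)]: p("T bin",T,cb(*q),.082)
# bin corners scene by polygon
for s,off in((T,0),(S,0)):
    im=s["image"][:,:,::-1].copy();hsv=cv2.cvtColor(im,cv2.COLOR_BGR2HSV);m=cv2.inRange(hsv,(100,110,30),(130,255,255))
    c=max(cv2.findContours(m,cv2.RETR_EXTERNAL,cv2.CHAIN_APPROX_NONE)[0],key=lambda c:cv2.contourArea(c) if cv2.pointPolygonTest(c,(415,178) if s is T else (292,265),False)>0 else 0)
    a=cv2.approxPolyDP(c,4,True)[:,0]
    for q in a: print(q,np.round(onz(s,q,.082),4)[:2])
c=cv2.imread("pics/scene0.png")[205:335,230:360];cv2.imwrite("pics/cbs.png",cv2.resize(c,None,fx=4,fy=4))
for q in [(329,110)]: p("oil",T,q,.0)
p("oil S base",S,(401,252),0);p("oil cap",T,(329,101),.13)
E
```

```text
T edgeL [0.6579 0.2915]
T edgeR [0.6794 0.1735]
S edgeL [0.6582 0.2931]
S edgeR [0.6837 0.1733]
T grip [0.5381 0.256 ]
T grip [0.5586 0.1594]
T grip [0.5208 0.2555]
T grip [0.5399 0.1562]
S grip [0.5265 0.2506]
S grip [0.5422 0.255 ]
S grip [0.5435 0.1547]
S grip [0.5577 0.1608]
T mat [0.6901 0.3397]
T mat [0.745  0.1603]
T mat [0.4325 0.0644]
T mat [0.378  0.2447]
S mat [0.3789 0.2428]
S mat [0.6917 0.3383]
S mat [0.7489 0.1573]
S mat [0.4353 0.0597]
T bin [ 0.6288 -0.0904]
T bin [ 0.6929 -0.3051]
T bin [ 0.4792 -0.3679]
T bin [ 0.4147 -0.1549]
[444 129] [ 0.6919 -0.302 ]
[367 151] [ 0.6285 -0.0901]
[388 227] [ 0.4191 -0.1491]
[468 206] [ 0.4795 -0.3662]
[269 222] [ 0.4185 -0.1583]
[241 289] [ 0.4783 -0.362 ]
[245 301] [ 0.5073 -0.3823]
[322 323] [ 0.7039 -0.3243]
[344 240] [ 0.6284 -0.0929]
oil [0.7673 0.0193]
oil S base [0.7691 0.0043]
oil cap [0.7538 0.0161]
```

View pics/cbs.png

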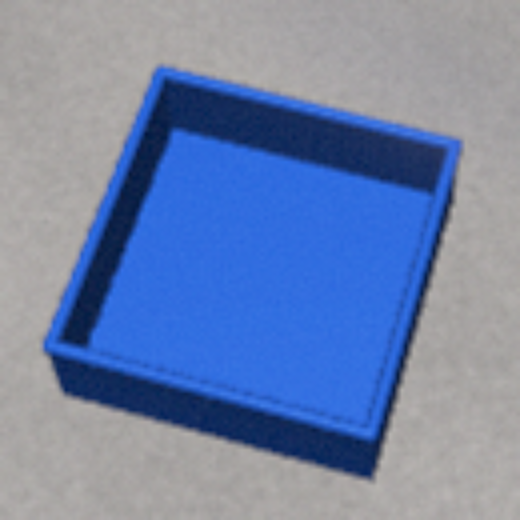

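The crop shows the smaller shovel: grip at the back, link on the left and fork on the right of the blade, loaded and lying on the mat. I'll use it. The front edge runs from top px (238,145) to (277,138), and the grip is centred near (259,181).

```bash
cat >> h.py <<'E'
from scipy.spatial.transform import Rotation as Ro
def pose(st=None):
    st=st or bot.state(); return np.array(st["tcp_pos"]),Ro.from_rotvec(st["orientation"])
def Rtool(yaw,pitch=0):
    # tool y along shovel x, tool z down ; pitch nose-down
    B=np.array([[0,1,0],[1,0,0],[0,0,-1]],float).T  # columns: tool x= +y_s, tool y=+x_s, z=-z_s
    return Ro.from_euler('z',yaw)*Ro.from_euler('y',pitch)*Ro.from_matrix(B)
def delta(p,R,st=None):
    p0,R0=pose(st); return np.round((np.array(p)-p0)*100,2), np.round((R*R0.inv()).as_rotvec(),4)
E
python3 - <<'E'
from h import *
p0,R0=pose(); print(R0.as_matrix().round(3))
print(delta((.5415,.2068,.17),Rtool(np.radians(11.2))))
E
```

```text
[[ 0.891  0.454 -0.001]
 [ 0.454 -0.891  0.001]
 [ 0.    -0.001 -1.   ]]
(array([28.09, 71.89, -6.87]), array([-7.0000e-04, -1.2000e-03,  1.2955e+00]))
```

Emit:
send_rows --increments '[{"dx":1,"dy":2.5,"wz":0.05,"hand":1},{"dx":2.6,"dy":6.6,"wz":0.12},{"dx":4.3,"dy":11,"wz":0.2},{"dx":6,"dy":15.3,"wz":0.28},{"dx":7.7,"dy":19.6,"wz":0.36},{"dx":9.4,"dy":24,"wz":0.44},{"dx":11.1,"dy":28.3,"wz":0.52},{"dx":12.8,"dy":32.7,"wz":0.6},{"dx":14.5,"dy":37,"wz":0.68},{"dx":16.2,"dy":41.4,"wz":0.76},{"dx":17.9,"dy":45.8,"wz":0.84},{"dx":19.6,"dy":50.1,"wz":0.92}]' --squeeze 90

```text
invalid input at $.increments[0]: expected keys hand, dx, dy, dz, wx, wy, wz
```

```bash
python3 - <<'E'
from h import *
print(bot.state()["time"],pose()[0]);print(delta((.5415,.2068,.17),Rtool(np.radians(11.2))))
E
```

```text
0.2 [ 0.26062414 -0.51206415  0.238714  ]
(array([28.09, 71.89, -6.87]), array([-7.0000e-04, -1.2000e-03,  1.2955e+00]))
```

All keys are required in each row.

Emit:
send_rows --increments '[{"hand":1,"dx":1,"dy":2.5,"dz":0,"wx":0,"wy":0,"wz":0.05},{"hand":1,"dx":2.6,"dy":6.6,"dz":0,"wx":0,"wy":0,"wz":0.12},{"hand":1,"dx":4.3,"dy":11,"dz":0,"wx":0,"wy":0,"wz":0.2},{"hand":1,"dx":6,"dy":15.3,"dz":0,"wx":0,"wy":0,"wz":0.28},{"hand":1,"dx":7.7,"dy":19.6,"dz":0,"wx":0,"wy":0,"wz":0.36},{"hand":1,"dx":9.4,"dy":24,"dz":0,"wx":0,"wy":0,"wz":0.44},{"hand":1,"dx":11.1,"dy":28.3,"dz":0,"wx":0,"wy":0,"wz":0.52},{"hand":1,"dx":12.8,"dy":32.7,"dz":0,"wx":0,"wy":0,"wz":0.6},{"hand":1,"dx":14.5,"dy":37,"dz":0,"wx":0,"wy":0,"wz":0.68},{"hand":1,"dx":16.2,"dy":41.4,"dz":0,"wx":0,"wy":0,"wz":0.76},{"hand":1,"dx":17.9,"dy":45.8,"dz":0,"wx":0,"wy":0,"wz":0.84},{"hand":1,"dx":19.6,"dy":50.1,"dz":0,"wx":0,"wy":0,"wz":0.92}]' --squeeze 90

```text
time: 1.4
tcp_pos: [0.4569, -0.0091, 0.2388]
orientation: [-2.408, -2.016, 0.001]
wrist_force: [0.8, -0.8, 0.8]
finger_gap: 0.0852
```

```bash
python3 - <<'E'
from h import *
print(bot.state()["time"],pose()[0]);print(delta((.5415,.2068,.17),Rtool(np.radians(11.2))))
E
```

```text
1.4 [ 0.45685045 -0.00910395  0.23882927]
(array([ 8.46, 21.59, -6.88]), array([-0.    , -0.0009,  0.372 ]))
```

Emit:
send_rows --increments '[{"hand":1,"dx":1.4,"dy":3.6,"dz":0,"wx":0,"wy":0,"wz":0.06},{"hand":1,"dx":2.8,"dy":7.2,"dz":0,"wx":0,"wy":0,"wz":0.12},{"hand":1,"dx":4.2,"dy":10.8,"dz":0,"wx":0,"wy":0,"wz":0.18},{"hand":1,"dx":5.6,"dy":14.4,"dz":0,"wx":0,"wy":0,"wz":0.24},{"hand":1,"dx":7,"dy":18,"dz":0,"wx":0,"wy":0,"wz":0.3},{"hand":1,"dx":8.1,"dy":20.6,"dz":-2,"wx":0,"wy":0,"wz":0.35},{"hand":1,"dx":8.46,"dy":21.6,"dz":-5,"wx":0,"wy":0,"wz":0.372},{"hand":1,"dx":8.46,"dy":21.6,"dz":-6.9,"wx":0,"wy":0,"wz":0.372},{"hand":1,"dx":8.46,"dy":21.6,"dz":-6.9,"wx":0,"wy":0,"wz":0.372}]'

```text
time: 2.3
tcp_pos: [0.539, 0.2067, 0.1664]
orientation: [-1.99, -2.425, 0.011]
wrist_force: [-0.2, 0.2, -1.6]
finger_gap: 0.0853
```

```bash
python3 - <<'E'
from h import *
print(delta((.5415,.2068,.066),Rtool(np.radians(11.2))))
s=snap("scene","pics/s1.png")
c=cv2.imread("pics/s1.png")[80:230,300:440];cv2.imwrite("pics/cs1.png",cv2.resize(c,None,fx=4,fy=4,interpolation=cv2.INTER_CUBIC))
E
```

```text
(array([ 2.500e-01,  1.000e-02, -1.004e+01]), array([ 0.0024, -0.008 , -0.0011]))
```

View pics/cs1.png

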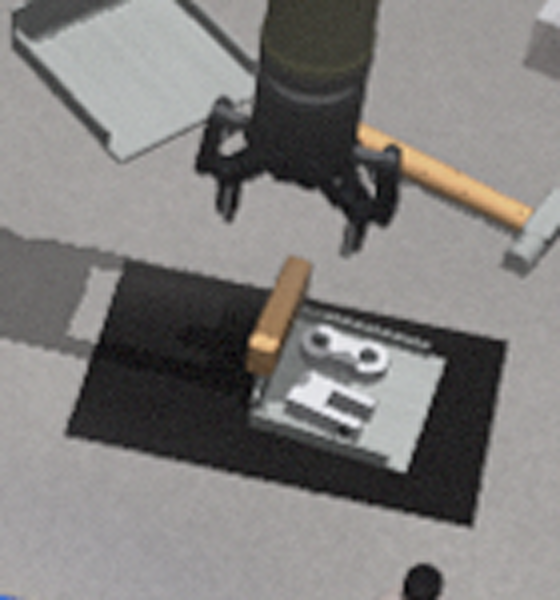

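The crop shows the open jaws above the grip at crop px (280,320), aligned front to back, with the castings undisturbed. I'll go down and close.

Emit:
send_rows --increments '[{"hand":1,"dx":0.25,"dy":0,"dz":-1.5,"wx":0.0024,"wy":-0.008,"wz":0},{"hand":1,"dx":0.25,"dy":0,"dz":-3.5,"wx":0.0024,"wy":-0.008,"wz":0},{"hand":1,"dx":0.25,"dy":0,"dz":-5.5,"wx":0.0024,"wy":-0.008,"wz":0},{"hand":1,"dx":0.25,"dy":0,"dz":-7.5,"wx":0.0024,"wy":-0.008,"wz":0},{"hand":1,"dx":0.25,"dy":0,"dz":-9,"wx":0.0024,"wy":-0.008,"wz":0},{"hand":1,"dx":0.25,"dy":0,"dz":-10,"wx":0.0024,"wy":-0.008,"wz":0},{"hand":1,"dx":0.25,"dy":0,"dz":-10.1,"wx":0.0024,"wy":-0.008,"wz":0},{"hand":1,"dx":0.25,"dy":0,"dz":-10.1,"wx":0.0024,"wy":-0.008,"wz":0}]'

```text
time: 3.15
tcp_pos: [0.5434, 0.2067, 0.0681]
orientation: [1.992, 2.426, 0.006]
wrist_force: [-0.0, -0.2, 0.3]
finger_gap: 0.0856
```

```bash
python3 - <<'E'
from h import *
print(delta((.5415,.2068,.066),Rtool(np.radians(11.2))))
s=snap("scene","pics/s2.png")
c=cv2.imread("pics/s2.png")[120:220,310:440];cv2.imwrite("pics/cs2.png",cv2.resize(c,None,fx=5,fy=5,interpolation=cv2.INTER_CUBIC))
E
```

```text
(array([-0.19,  0.01, -0.21]), array([-0.0013,  0.0044, -0.0001]))
```

View pics/cs2.png

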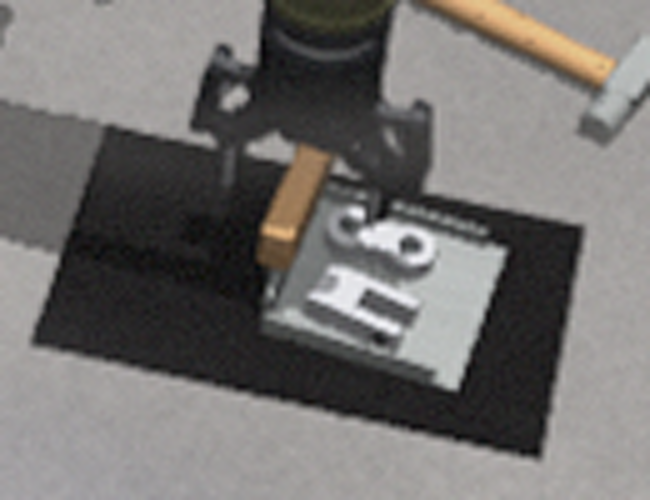

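The jaws straddle the grip, with the fingertips (about 0.07 m) well above the castings. Closing.

Emit:
send_rows --increments '[{"hand":0.6,"dx":-0.19,"dy":0,"dz":-0.2,"wx":-0.001,"wy":0.004,"wz":0},{"hand":0.4,"dx":-0.19,"dy":0,"dz":-0.2,"wx":-0.001,"wy":0.004,"wz":0},{"hand":0.2,"dx":-0.19,"dy":0,"dz":-0.2,"wx":-0.001,"wy":0.004,"wz":0},{"hand":0,"dx":-0.19,"dy":0,"dz":-0.2,"wx":-0.001,"wy":0.004,"wz":0},{"hand":0,"dx":-0.19,"dy":0,"dz":-0.2,"wx":-0.001,"wy":0.004,"wz":0},{"hand":0,"dx":-0.19,"dy":0,"dz":-0.2,"wx":-0.001,"wy":0.004,"wz":0},{"hand":0,"dx":-0.19,"dy":0,"dz":-0.2,"wx":-0.001,"wy":0.004,"wz":0}]' --squeeze 60

```text
time: 3.9
tcp_pos: [0.5416, 0.2069, 0.0667]
orientation: [1.993, 2.427, 0.002]
wrist_force: [-1.3, -0.0, 4.0]
finger_gap: 0.0217
```

```bash
python3 - <<'E'
from h import *
st=bot.state();print(st["wrist_force"],st["moment"],st["finger_gap"],pose()[0])
s=snap("scene","pics/s3.png")
c=cv2.imread("pics/s3.png")[120:220,310:440];cv2.imwrite("pics/cs3.png",cv2.resize(c,None,fx=5,fy=5,interpolation=cv2.INTER_CUBIC))
E
```

```text
[-1.319591   -0.01225596  3.95214661] [-0.0106862   0.28335016 -0.00839166] 0.02171701498193565 [0.54163456 0.20687522 0.06669346]
```

View pics/cs3.png

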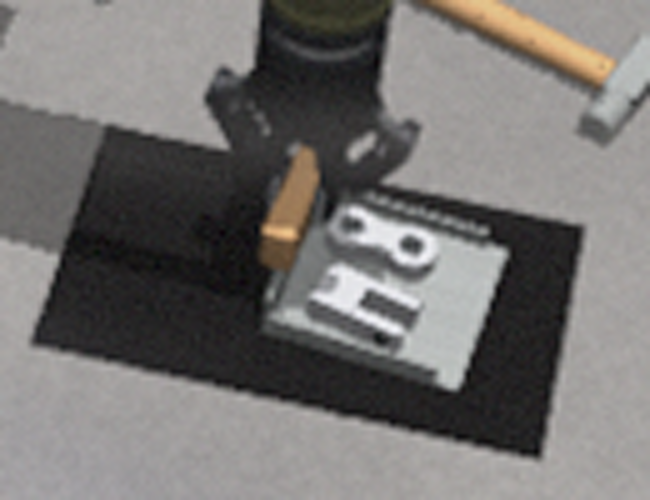

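The grip is pinched (gap 21.7 mm) and both castings are in place. I'll raise the grip force and lift gently.

Emit:
send_rows --increments '[{"hand":0,"dx":0,"dy":0,"dz":0,"wx":0,"wy":0,"wz":0},{"hand":0,"dx":0,"dy":0,"dz":0,"wx":0,"wy":0,"wz":0},{"hand":0,"dx":0,"dy":0,"dz":0.2,"wx":0,"wy":0,"wz":0},{"hand":0,"dx":0,"dy":0,"dz":0.5,"wx":0,"wy":0,"wz":0},{"hand":0,"dx":0,"dy":0,"dz":1,"wx":0,"wy":0,"wz":0},{"hand":0,"dx":0,"dy":0,"dz":1.6,"wx":0,"wy":0,"wz":0},{"hand":0,"dx":0,"dy":0,"dz":2.3,"wx":0,"wy":0,"wz":0},{"hand":0,"dx":0,"dy":0,"dz":2.8,"wx":0,"wy":0,"wz":0},{"hand":0,"dx":0,"dy":0,"dz":3,"wx":0,"wy":0,"wz":0},{"hand":0,"dx":0,"dy":0,"dz":3,"wx":0,"wy":0,"wz":0},{"hand":0,"dx":0,"dy":0,"dz":3,"wx":0,"wy":0,"wz":0}]' --squeeze 110

```text
time: 5.05
tcp_pos: [0.5414, 0.2068, 0.0967]
orientation: [1.994, 2.428, 0.002]
wrist_force: [-0.3, -0.6, -5.4]
finger_gap: 0.0203
```

```bash
python3 - <<'E'
from h import *
st=bot.state();print(st["wrist_force"],st["moment"],st["finger_gap"],pose()[0],pose()[1].as_matrix().round(3))
s=snap("scene","pics/s4.png");s=snap("top","pics/t4.png")
a=cv2.imread("pics/s4.png")[110:230,310:440];b=cv2.imread("pics/t4.png")[110:230,200:330]
cv2.imwrite("pics/c4.png",np.hstack([cv2.resize(i,(390,360),interpolation=cv2.INTER_CUBIC) for i in(a,b)]))
E
```

```text
[-0.34044148 -0.63769129 -5.41747725] [-0.06954539  0.21096323  0.0105866 ] 0.02030965907706062 [0.54144791 0.20684076 0.09668713] [[-0.194  0.981  0.001]
 [ 0.981  0.194  0.001]
 [ 0.     0.001 -1.   ]]
```

View pics/c4.png

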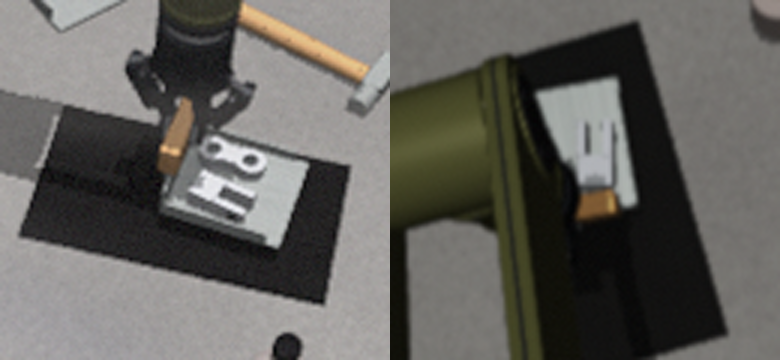

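```bash
python3 - <<'E'
from h import *
s=snap("scene","pics/s5.png")
y=np.radians(11.2);X=np.array([np.cos(y),np.sin(y),0]);Y=np.array([-X[1],X[0],0])
st=bot.state();tcp=st["tcp_pos"]
for dz in(-.01,0,.01):
    o=np.array([tcp[0],tcp[1],0])+X*.13
    print(dz,[((proj(s,o+Y*k+[0,0,.037+dz])[0]-[310,110])*5).round(0) for k in(.06,-.06)])
c=cv2.imread("pics/s5.png")[110:220,310:440];cv2.imwrite("pics/cs5.png",cv2.resize(c,None,fx=5,fy=5,interpolation=cv2.INTER_CUBIC))
E
```

```text
-0.01 [array([508., 278.]), array([458., 418.])]
0 [array([511., 268.]), array([460., 409.])]
0.01 [array([514., 259.]), array([463., 400.])]
```

View pics/cs5.png

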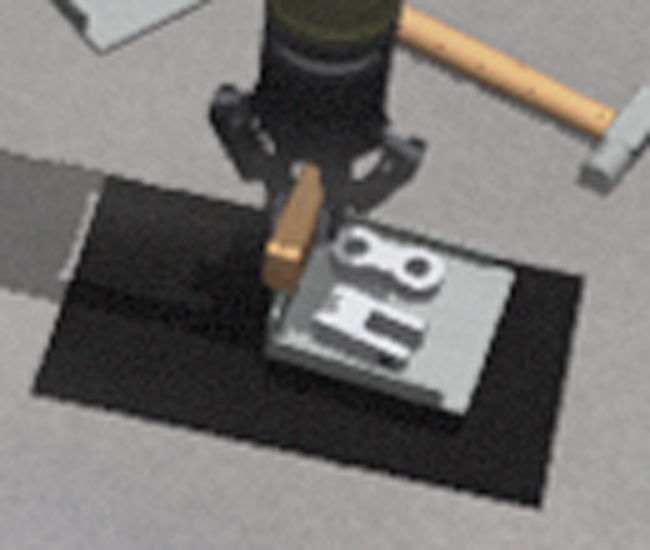

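Both edge corners at crop px (515,270) and (462,412) match the level prediction to within 1 px, so the shovel is level with both castings on it. I'll lift it further.

Emit:
send_rows --increments '[{"hand":0,"dx":0,"dy":0,"dz":0.3,"wx":0,"wy":0,"wz":0},{"hand":0,"dx":0,"dy":0,"dz":0.9,"wx":0,"wy":0,"wz":0},{"hand":0,"dx":0,"dy":0,"dz":1.8,"wx":0,"wy":0,"wz":0},{"hand":0,"dx":0,"dy":0,"dz":2.9,"wx":0,"wy":0,"wz":0},{"hand":0,"dx":0,"dy":0,"dz":4.1,"wx":0,"wy":0,"wz":0},{"hand":0,"dx":0,"dy":0,"dz":5.3,"wx":0,"wy":0,"wz":0},{"hand":0,"dx":0,"dy":0,"dz":6.5,"wx":0,"wy":0,"wz":0},{"hand":0,"dx":0,"dy":0,"dz":7.6,"wx":0,"wy":0,"wz":0},{"hand":0,"dx":0,"dy":0,"dz":8.5,"wx":0,"wy":0,"wz":0},{"hand":0,"dx":0,"dy":0,"dz":9.1,"wx":0,"wy":0,"wz":0},{"hand":0,"dx":0,"dy":0,"dz":9.3,"wx":0,"wy":0,"wz":0},{"hand":0,"dx":0,"dy":0,"dz":9.3,"wx":0,"wy":0,"wz":0}]'

```text
time: 6.4
tcp_pos: [0.5413, 0.2068, 0.1895]
orientation: [1.994, 2.428, 0.001]
wrist_force: [0.0, 0.1, -4.6]
finger_gap: 0.0206
```

Emit:
send_rows --increments '[{"hand":0,"dx":-0.05,"dy":-0.3,"dz":0,"wx":0,"wy":0,"wz":-0.02},{"hand":0,"dx":-0.15,"dy":-0.8,"dz":0,"wx":0,"wy":0,"wz":-0.055},{"hand":0,"dx":-0.35,"dy":-1.5,"dz":0,"wx":0,"wy":0,"wz":-0.1},{"hand":0,"dx":-0.55,"dy":-2.3,"dz":0,"wx":0,"wy":0,"wz":-0.155},{"hand":0,"dx":-0.8,"dy":-3.2,"dz":0,"wx":0,"wy":0,"wz":-0.215},{"hand":0,"dx":-1.05,"dy":-4.1,"dz":0,"wx":0,"wy":0,"wz":-0.28},{"hand":0,"dx":-1.3,"dy":-5.1,"dz":0,"wx":0,"wy":0,"wz":-0.345},{"hand":0,"dx":-1.55,"dy":-6.1,"dz":0,"wx":0,"wy":0,"wz":-0.41},{"hand":0,"dx":-1.8,"dy":-7.1,"dz":0,"wx":0,"wy":0,"wz":-0.475},{"hand":0,"dx":-2.05,"dy":-8,"dz":0,"wx":0,"wy":0,"wz":-0.535},{"hand":0,"dx":-2.25,"dy":-8.8,"dz":0,"wx":0,"wy":0,"wz":-0.59},{"hand":0,"dx":-2.4,"dy":-9.5,"dz":0,"wx":0,"wy":0,"wz":-0.635}]'

```text
time: 7.6
tcp_pos: [0.5166, 0.1109, 0.1891]
orientation: [-2.656, -1.678, 0.001]
wrist_force: [0.9, -0.3, -4.5]
finger_gap: 0.0205
```

```bash
python3 - <<'E'
from h import *
st=bot.state();print(st["q"])
print(delta((.4867,-.0077,.19),Rtool(np.radians(-73)),st))
print(delta((.4867,-.0077,.19),Ro.from_euler('z',-84.2,degrees=True)*Rtool(np.radians(11.2)),st))
E
```

```text
[ 1.31570567e-01  2.87774120e-01  1.67439238e+00 -1.64490723e-04
  1.17998780e+00  5.75120485e-01]
(array([ -2.99, -11.86,   0.09]), array([-0.000e+00, -6.000e-04, -8.306e-01]))
(array([ -2.99, -11.86,   0.09]), array([-0.000e+00, -6.000e-04, -8.306e-01]))
```

Emit:
send_rows --increments '[{"hand":0,"dx":-0.2,"dy":-0.8,"dz":0,"wx":0,"wy":0,"wz":-0.055},{"hand":0,"dx":-0.45,"dy":-1.8,"dz":0,"wx":0,"wy":0,"wz":-0.12},{"hand":0,"dx":-0.75,"dy":-3,"dz":0,"wx":0,"wy":0,"wz":-0.2},{"hand":0,"dx":-1.05,"dy":-4.2,"dz":0,"wx":0,"wy":0,"wz":-0.29},{"hand":0,"dx":-1.4,"dy":-5.5,"dz":0,"wx":0,"wy":0,"wz":-0.38},{"hand":0,"dx":-1.7,"dy":-6.8,"dz":0,"wx":0,"wy":0,"wz":-0.47},{"hand":0,"dx":-2.05,"dy":-8.1,"dz":0,"wx":0,"wy":0,"wz":-0.56},{"hand":0,"dx":-2.35,"dy":-9.3,"dz":0,"wx":0,"wy":0,"wz":-0.645},{"hand":0,"dx":-2.6,"dy":-10.4,"dz":0,"wx":0,"wy":0,"wz":-0.72},{"hand":0,"dx":-2.85,"dy":-11.3,"dz":0,"wx":0,"wy":0,"wz":-0.785},{"hand":0,"dx":-2.99,"dy":-11.8,"dz":0,"wx":0,"wy":0,"wz":-0.822},{"hand":0,"dx":-2.99,"dy":-11.86,"dz":0,"wx":0,"wy":0,"wz":-0.8306}]'

```text
time: 8.8
tcp_pos: [0.4863, -0.0083, 0.1889]
orientation: [-3.107, -0.461, 0.001]
wrist_force: [0.2, 0.4, -4.0]
finger_gap: 0.0203
```

Emit:
send_rows --increments '[{"hand":0,"dx":0,"dy":0,"dz":0,"wx":0,"wy":0,"wz":0},{"hand":0,"dx":0,"dy":0,"dz":0,"wx":0,"wy":0,"wz":0},{"hand":0,"dx":0,"dy":0,"dz":0,"wx":0,"wy":0,"wz":0}]'

```text
time: 9.1
tcp_pos: [0.4864, -0.008, 0.1889]
orientation: [-3.107, -0.462, 0.001]
wrist_force: [-0.5, 0.6, -3.9]
finger_gap: 0.0207
```

```bash
python3 - <<'E'
from h import *
st=bot.state();print(st["q"],st["wrist_force"],st["moment"],pose(st)[0])
print(delta((.4867,-.0077,.19),Rtool(np.radians(-73)),st))
s=snap("scene","pics/s6.png");t=snap("top","pics/t6.png")
y=np.radians(-73);X=np.array([np.cos(y),np.sin(y),0]);Y=np.array([-X[1],X[0],0])
tcp=st["tcp_pos"];o=tcp+X*.13-[0,0,.0597]
for k in(.06,-.06): print(proj(s,o+Y*k),proj(t,o+Y*k))
c=cv2.imread("pics/s6.png")[150:340,230:390];cv2.imwrite("pics/cs6.png",cv2.resize(c,None,fx=3.0,fy=3.0,interpolation=cv2.INTER_CUBIC))
c=cv2.imread("pics/t6.png")[100:250,310:480];cv2.imwrite("pics/ct6.png",cv2.resize(c,None,fx=4,fy=4,interpolation=cv2.INTER_CUBIC))
E
```

```text
[-1.03503832e-01  2.32339029e-01  1.75742135e+00  3.78658606e-04
  1.15279978e+00  1.17194323e+00] [-0.45561649  0.56576109 -3.91211144] [ 0.24782696  0.07878009 -0.02236633] [ 0.48643186 -0.0079747   0.18889482]
(array([0.03, 0.03, 0.11]), array([-0.0004, -0.0009,  0.0015]))
[[325.80748849 229.23680605]] [[377.58103533 165.36323184]]
[[283.566165   218.97154545]] [[390.71710561 208.97868337]]
```

View pics/cs6.png

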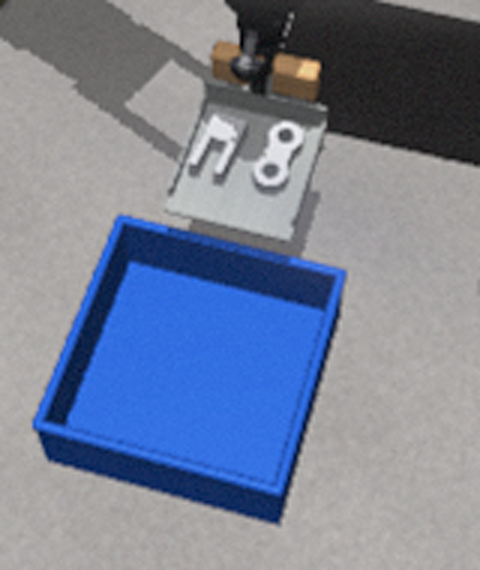

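View pics/ct6.png

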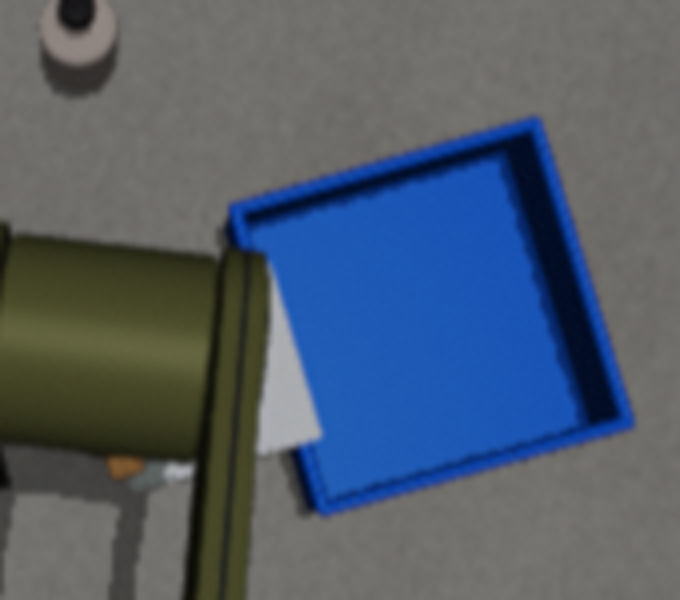

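```bash
python3 - <<'E'
from h import *
c=cv2.imread("pics/s6.png")[195:245,270:340];c=cv2.resize(c,None,fx=10,fy=10,interpolation=cv2.INTER_CUBIC)
for p in((325.8,229.2),(283.6,219.0)): cv2.circle(c,(int((p[0]-270)*10+5),int((p[1]-195)*10+5)),5,(0,0,255),1)
cv2.imwrite("pics/cs6b.png",c)
for i in range(3): print(bot.state()["wrist_force"])
E
```

```text
[ 0.1103972   0.54819172 -4.33695389]
[ 0.1103972   0.54819172 -4.33695389]
[ 0.1103972   0.54819172 -4.33695389]
```

View pics/cs6b.png

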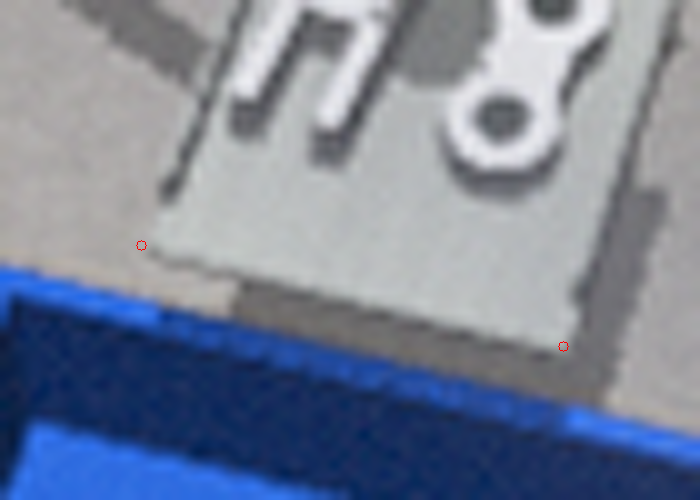

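Emit:
send_rows --increments '[{"hand":0,"dx":0.03,"dy":0.03,"dz":-0.2,"wx":0.005,"wy":0.001,"wz":0.0015},{"hand":0,"dx":0.03,"dy":0.03,"dz":-0.5,"wx":0.01,"wy":0.002,"wz":0.0015}]'

```text
time: 9.4
tcp_pos: [0.487, -0.0074, 0.1839]
orientation: [-3.096, -0.464, 0.001]
wrist_force: [-0.2, 1.0, -5.1]
finger_gap: 0.0204
```

Emit:
send_rows --increments '[{"hand":0,"dx":0,"dy":0,"dz":0,"wx":0,"wy":0,"wz":0},{"hand":0,"dx":0,"dy":0,"dz":0,"wx":0,"wy":0,"wz":0}]'

```text
time: 9.6
tcp_pos: [0.4869, -0.0075, 0.1836]
orientation: [-3.096, -0.464, 0.002]
wrist_force: [0.0, 0.8, -4.5]
finger_gap: 0.0205
```

```bash
cat >> h.py <<'E'
YAW=np.radians(-73); OFF=np.array([-.130,0,.0627])
SH=Ro.from_euler('z',YAW)
def tgt(E,th):
    R=SH*Ro.from_euler('y',np.radians(th)); return np.array(E)+R.apply(OFF), Rtool(YAW,np.radians(th))
def edge(st=None):
    p,R=pose(st); B=Rtool(0).inv(); Rs=R*B; e=Rs.euler='';
    Rs=R*B; E=p-Rs.apply(OFF); x=Rs.as_matrix()[:,0]; return E.round(4), np.degrees(np.arcsin(-x[2])).round(2), np.degrees(np.arctan2(x[1],x[0])).round(2)
E
sed -i "s/ e=Rs.euler='';//" h.py
python3 - <<'E'
from h import *
st=bot.state();print(edge(st))
E0=np.array([.5247,-.132,0])
for z,th in((.110,2),(.100,3.5),(.088,5)): print(z,th,delta(*tgt(E0+[0,0,z],th),st))
E
```

```text
(array([ 0.5248, -0.1311,  0.1195]), np.float64(0.64), np.float64(-72.97))
0.11 2 (array([ 0.05, -0.24, -0.64]), array([ 0.0225,  0.0073, -0.0005]))
0.1 3.5 (array([ 0.1 , -0.41, -1.31]), array([ 0.0476,  0.015 , -0.0005]))
0.088 5 (array([ 0.15, -0.59, -2.19]), array([ 0.0726,  0.0227, -0.0005]))
```

Emit:
send_rows --increments '[{"hand":0,"dx":0.02,"dy":-0.1,"dz":-0.25,"wx":0.01,"wy":0.003,"wz":0},{"hand":0,"dx":0.05,"dy":-0.24,"dz":-0.64,"wx":0.0225,"wy":0.007,"wz":0},{"hand":0,"dx":0.08,"dy":-0.33,"dz":-1,"wx":0.035,"wy":0.011,"wz":0},{"hand":0,"dx":0.1,"dy":-0.41,"dz":-1.31,"wx":0.0476,"wy":0.015,"wz":0},{"hand":0,"dx":0.12,"dy":-0.5,"dz":-1.7,"wx":0.06,"wy":0.019,"wz":0},{"hand":0,"dx":0.14,"dy":-0.57,"dz":-2.0,"wx":0.0726,"wy":0.0227,"wz":0},{"hand":0,"dx":0.15,"dy":-0.59,"dz":-2.15,"wx":0.0726,"wy":0.0227,"wz":0},{"hand":0,"dx":0.15,"dy":-0.59,"dz":-2.15,"wx":0.0726,"wy":0.0227,"wz":0}]'

```text
time: 10.4
tcp_pos: [0.4883, -0.0136, 0.1618]
orientation: [-3.021, -0.451, 0.021]
wrist_force: [-1.1, 0.7, -4.7]
finger_gap: 0.0205
```

```bash
python3 - <<'E'
from h import *
st=bot.state();print(edge(st),st["wrist_force"],st["moment"])
s=snap("scene","pics/s7.png")
c=cv2.imread("pics/s7.png")[195:245,260:340];c=cv2.resize(c,None,fx=9,fy=9,interpolation=cv2.INTER_CUBIC)
cv2.imwrite("pics/cs7.png",c)
E
```

```text
(array([ 0.5245, -0.1322,  0.088 ]), np.float64(5.02), np.float64(-73.0)) [-1.10913277  0.73343798 -4.65941631] [ 0.09478322 -0.00879013  0.00033846]
```

View pics/cs7.png

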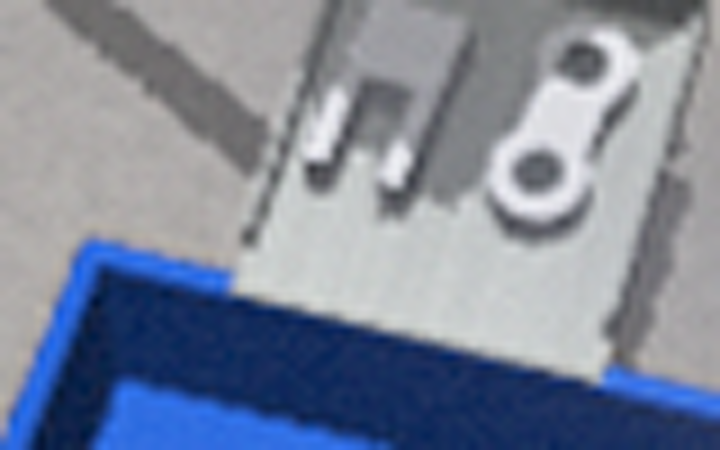

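The front edge spans the rim, from crop px (235,292) to (605,382), just over the rim's inner line, with both castings still well back on the blade. I'll go down in small steps.

Emit:
send_rows --increments '[{"hand":0,"dx":0,"dy":0,"dz":-0.1,"wx":0,"wy":0,"wz":0},{"hand":0,"dx":0,"dy":0,"dz":-0.2,"wx":0,"wy":0,"wz":0},{"hand":0,"dx":0,"dy":0,"dz":-0.2,"wx":0,"wy":0,"wz":0}]'

```text
time: 10.75
tcp_pos: [0.4882, -0.0133, 0.16]
orientation: [-3.021, -0.452, 0.02]
wrist_force: [-1.8, 0.4, -4.2]
finger_gap: 0.0207
```

Emit:
send_rows --increments '[{"hand":0,"dx":0,"dy":0,"dz":-0.1,"wx":0,"wy":0,"wz":0},{"hand":0,"dx":0,"dy":0,"dz":-0.1,"wx":0,"wy":0,"wz":0}]'

```text
time: 10.95
tcp_pos: [0.4881, -0.0132, 0.1589]
orientation: [-3.021, -0.453, 0.02]
wrist_force: [0.9, 0.5, -3.5]
finger_gap: 0.0207
```

```bash
python3 - <<'E'
from h import *
st=bot.state();print(edge(st),st["wrist_force"],st["moment"])
E
```

```text
(array([ 0.5245, -0.1318,  0.0851]), np.float64(5.01), np.float64(-72.95)) [ 0.89558721  0.47966492 -3.52327199] [0.11828847 0.0633782  0.00367699]
```

Emit:
send_rows --increments '[{"hand":0,"dx":0,"dy":0,"dz":-0.1,"wx":0,"wy":0,"wz":0},{"hand":0,"dx":0,"dy":0,"dz":-0.1,"wx":0,"wy":0,"wz":0}]'

```text
time: 11.15
tcp_pos: [0.4883, -0.0132, 0.1583]
orientation: [-3.022, -0.453, 0.02]
wrist_force: [-0.7, 0.5, -2.1]
finger_gap: 0.0204
```

```bash
python3 - <<'E'
from h import *
st=bot.state();print(edge(st),st["wrist_force"],st["moment"])
E
```

```text
(array([ 0.5247, -0.1317,  0.0845]), np.float64(5.0), np.float64(-72.95)) [-0.73983589  0.50206747 -2.11428484] [-0.01211186  0.05314441 -0.13428602]
```

Emit:
send_rows --increments '[{"hand":0,"dx":0,"dy":0,"dz":-0.15,"wx":0,"wy":0,"wz":0},{"hand":0,"dx":0,"dy":0,"dz":-0.15,"wx":0,"wy":0,"wz":0},{"hand":0,"dx":0,"dy":0,"dz":-0.15,"wx":0,"wy":0,"wz":0}]'

```text
time: 11.45
tcp_pos: [0.4885, -0.0129, 0.1577]
orientation: [-3.022, -0.453, 0.018]
wrist_force: [-3.5, 2.3, 5.0]
finger_gap: 0.0208
```

```bash
python3 - <<'E'
from h import *
st=bot.state();print(edge(st),st["wrist_force"],st["moment"])
E
```

```text
(array([ 0.525 , -0.1315,  0.084 ]), np.float64(4.98), np.float64(-72.94)) [-3.47161321  2.26746517  5.03941393] [-0.26131693  0.28729085 -0.15252872]
```

Pressing at about 9.5 N (Fz went from −4.5 to +5.0). I'll ease slightly and hold.

Emit:
send_rows --increments '[{"hand":0,"dx":0,"dy":0,"dz":-0.07,"wx":0,"wy":0,"wz":0},{"hand":0,"dx":0,"dy":0,"dz":-0.07,"wx":0,"wy":0,"wz":0},{"hand":0,"dx":0,"dy":0,"dz":-0.07,"wx":0,"wy":0,"wz":0}]'

```text
time: 11.75
tcp_pos: [0.4885, -0.0129, 0.1577]
orientation: [-3.022, -0.453, 0.017]
wrist_force: [-3.2, 2.9, 6.0]
finger_gap: 0.0206
```

```bash
python3 - <<'E'
from h import *
st=bot.state();print(edge(st),st["wrist_force"],st["moment"])
s=snap("scene","pics/s8.png")
c=cv2.imread("pics/s8.png")[170:245,260:340];c=cv2.resize(c,None,fx=7,fy=7,interpolation=cv2.INTER_CUBIC)
cv2.imwrite("pics/cs8.png",c)
E
```

```text
(array([ 0.525 , -0.1315,  0.084 ]), np.float64(4.97), np.float64(-72.94)) [-3.1697978   2.85141104  6.03434108] [-0.45923626  0.41966972 -0.19374245]
```

View pics/cs8.png

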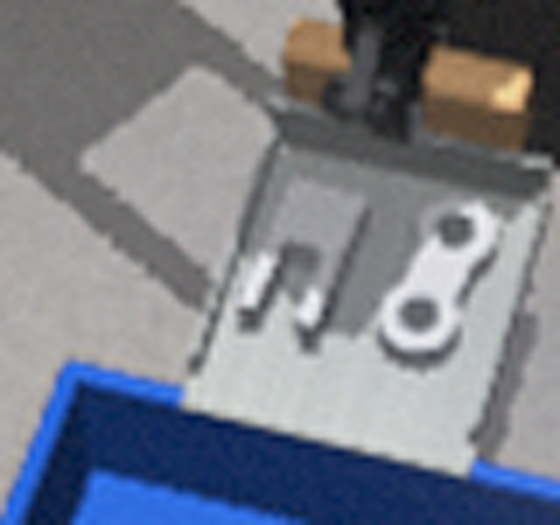

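Emit:
send_rows --increments '[{"hand":0,"dx":0,"dy":0,"dz":-0.03,"wx":0,"wy":0,"wz":0},{"hand":0,"dx":0,"dy":0,"dz":-0.03,"wx":0,"wy":0,"wz":0},{"hand":0,"dx":0,"dy":0,"dz":-0.03,"wx":0,"wy":0,"wz":0}]'

```text
time: 12.1
tcp_pos: [0.4886, -0.0129, 0.1577]
orientation: [-3.022, -0.453, 0.017]
wrist_force: [-3.1, 1.5, 5.2]
finger_gap: 0.0203
```

```bash
python3 - <<'E'
from h import *
st=bot.state();e=edge(st);print(e,st["wrist_force"],st["moment"])
for th in range(5,40,3): print(th,*delta(*tgt(e[0],th),st))
E
```

```text
(array([ 0.5251, -0.1315,  0.084 ]), np.float64(4.95), np.float64(-72.94)) [-3.07676428  1.46472182  5.24272196] [-0.50936179  0.3907391  -0.19406759]
5 [0.03 0.   0.01] [ 0.0002  0.002  -0.0009]
8 [ 0.14 -0.38  0.65] [ 0.0503  0.0173 -0.0009]
11 [ 0.27 -0.8   1.27] [ 0.1004  0.0326 -0.0008]
14 [ 0.41 -1.25  1.86] [ 0.1504  0.048  -0.0008]
17 [ 0.55 -1.72  2.43] [ 0.2005  0.0633 -0.0007]
20 [ 0.71 -2.23  2.97] [ 0.2506  0.0786 -0.0007]
23 [ 0.87 -2.76  3.48] [ 0.3006  0.0939 -0.0006]
26 [ 1.04 -3.31  3.97] [ 0.3507  0.1093 -0.0006]
29 [ 1.22 -3.89  4.42] [ 0.4008  0.1246 -0.0005]
32 [ 1.4  -4.49  4.84] [ 0.4508  0.1399 -0.0005]
35 [ 1.59 -5.11  5.23] [ 5.009e-01  1.552e-01 -4.000e-04]
38 [ 1.79 -5.75  5.58] [ 5.510e-01  1.706e-01 -4.000e-04]
```

```bash
cat >> h.py <<'E'
D=.0045; C=None
def tgtC(E0,th0,th):
    R0=SH*Ro.from_euler('y',np.radians(th0)); R=SH*Ro.from_euler('y',np.radians(th)); v=np.array([D,0,.005])
    c=np.array(E0)-R0.apply(v); return c+R.apply(v+OFF), Rtool(YAW,np.radians(th))
def step(n=3,d=3):
    st=bot.state();e=edge(st);print(e,"F",np.round(st["wrist_force"],1),"M",np.round(st["moment"],2),"t",st["time"])
    for k in range(1,n+1): print(round(float(e[1]+k*d),1),*delta(*tgtC(e[0],e[1],e[1]+k*d),st))
E
python3 -c "
from h import *
step()"
```

```text
(array([ 0.5251, -0.1315,  0.084 ]), np.float64(4.95), np.float64(-72.94)) F [-3.1  1.5  5.2] M [-0.51  0.39 -0.19] t 12.1
8.0 [ 0.15 -0.4   0.61] [ 0.0495  0.017  -0.0009]
10.9 [ 0.28 -0.83  1.2 ] [ 0.0995  0.0324 -0.0008]
13.9 [ 0.43 -1.3   1.77] [ 0.1496  0.0477 -0.0008]
```

Emit:
send_rows --increments '[{"hand":0,"dx":0.04,"dy":-0.13,"dz":0.18,"wx":0.017,"wy":0.005,"wz":0},{"hand":0,"dx":0.08,"dy":-0.26,"dz":0.39,"wx":0.033,"wy":0.011,"wz":0},{"hand":0,"dx":0.13,"dy":-0.4,"dz":0.59,"wx":0.05,"wy":0.016,"wz":0},{"hand":0,"dx":0.13,"dy":-0.4,"dz":0.59,"wx":0.05,"wy":0.016,"wz":0}]'

```text
time: 12.5
tcp_pos: [0.4907, -0.0176, 0.1639]
orientation: [-2.97, -0.444, 0.028]
wrist_force: [-2.0, 2.5, 4.6]
finger_gap: 0.0205
```

```bash
python3 -c "
from h import *
step()"
```

```text
(array([ 0.5259, -0.1323,  0.0837]), np.float64(8.01), np.float64(-73.0)) F [-2.   2.5  4.6] M [-0.39  0.17 -0.1 ] t 12.5
11.0 [ 0.15 -0.43  0.59] [0.0495 0.0174 0.0004]
14.0 [ 0.29 -0.9   1.16] [0.0996 0.0327 0.0005]
17.0 [ 0.44 -1.39  1.7 ] [0.1497 0.048  0.0005]
```

Force is holding at about 9 N. Continuing the tilt with feedback.

Emit:
send_rows --increments '[{"hand":0,"dx":0.04,"dy":-0.14,"dz":0.2,"wx":0.017,"wy":0.005,"wz":0},{"hand":0,"dx":0.08,"dy":-0.28,"dz":0.39,"wx":0.033,"wy":0.011,"wz":0},{"hand":0,"dx":0.13,"dy":-0.43,"dz":0.59,"wx":0.05,"wy":0.017,"wz":0},{"hand":0,"dx":0.13,"dy":-0.43,"dz":0.59,"wx":0.05,"wy":0.017,"wz":0}]'

```text
time: 12.9
tcp_pos: [0.4928, -0.0227, 0.1697]
orientation: [-2.918, -0.434, 0.04]
wrist_force: [0.2, 1.7, 1.6]
finger_gap: 0.021
```

```bash
python3 -c "
from h import *
step()"
```

```text
(array([ 0.5265, -0.1332,  0.0833]), np.float64(11.05), np.float64(-73.07)) F [0.2 1.7 1.6] M [-0.35 -0.14 -0.05] t 12.9
14.1 [ 0.14 -0.47  0.57] [0.0497 0.0165 0.0015]
17.1 [ 0.29 -0.96  1.1 ] [0.0998 0.0318 0.0016]
20.1 [ 0.45 -1.48  1.61] [0.1499 0.0471 0.0016]
```

Emit:
send_rows --increments '[{"hand":0,"dx":0.03,"dy":-0.11,"dz":0.14,"wx":0.017,"wy":0.005,"wz":0},{"hand":0,"dx":0.07,"dy":-0.26,"dz":0.32,"wx":0.033,"wy":0.011,"wz":0},{"hand":0,"dx":0.11,"dy":-0.41,"dz":0.51,"wx":0.05,"wy":0.0165,"wz":0},{"hand":0,"dx":0.11,"dy":-0.41,"dz":0.51,"wx":0.05,"wy":0.0165,"wz":0}]'

```text
time: 13.3
tcp_pos: [0.4946, -0.0274, 0.1751]
orientation: [-2.867, -0.425, 0.051]
wrist_force: [-0.4, 0.4, 3.9]
finger_gap: 0.0206
```

```bash
python3 -c "
from h import *
step()
s=snap('scene','pics/s9.png')
c=cv2.imread('pics/s9.png')[170:245,260:340];cv2.imwrite('pics/cs9.png',cv2.resize(c,None,fx=7,fy=7,interpolation=cv2.INTER_CUBIC))"
```

```text
(array([ 0.5268, -0.1335,  0.0826]), np.float64(14.07), np.float64(-73.12)) F [-0.4  0.4  3.9] M [-0.47 -0.11 -0.01] t 13.3
17.1 [ 0.13 -0.5   0.53] [0.0498 0.0162 0.0024]
20.1 [ 0.29 -1.02  1.04] [0.0999 0.0315 0.0024]
23.1 [ 0.46 -1.57  1.52] [0.15   0.0467 0.0024]
```

View pics/cs9.png

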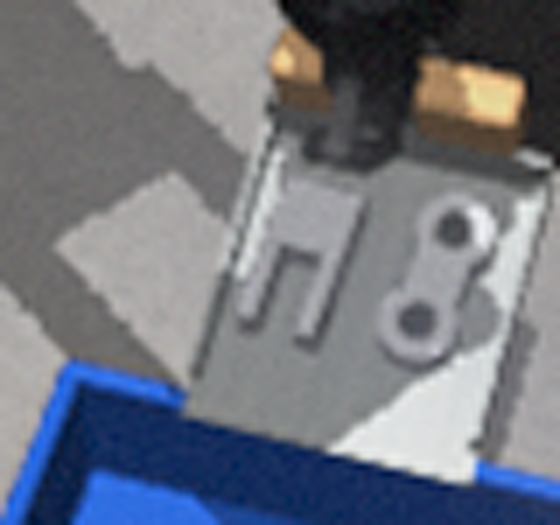

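Pressed at about 8.4 N with 14° of tilt and the castings still in place. Continuing.

Emit:
send_rows --increments '[{"hand":0,"dx":0.03,"dy":-0.14,"dz":0.16,"wx":0.017,"wy":0.005,"wz":0},{"hand":0,"dx":0.07,"dy":-0.3,"dz":0.34,"wx":0.033,"wy":0.011,"wz":0},{"hand":0,"dx":0.12,"dy":-0.46,"dz":0.51,"wx":0.05,"wy":0.016,"wz":0.001},{"hand":0,"dx":0.12,"dy":-0.46,"dz":0.51,"wx":0.05,"wy":0.016,"wz":0.001}]'

```text
time: 13.75
tcp_pos: [0.4962, -0.0325, 0.1802]
orientation: [-2.815, -0.418, 0.062]
wrist_force: [-0.4, 0.7, 6.0]
finger_gap: 0.0204
```

```bash
python3 -c "
from h import *
step()"
```

```text
(array([ 0.527 , -0.1338,  0.0821]), np.float64(17.09), np.float64(-73.11)) F [-0.4  0.7  6. ] M [-0.5  -0.12  0.01] t 13.75
20.1 [ 0.14 -0.53  0.51] [0.0498 0.0159 0.0021]
23.1 [ 0.31 -1.08  0.99] [0.0999 0.0311 0.0022]
26.1 [ 0.49 -1.65  1.44] [0.15   0.0464 0.0022]
```

10.5 N, so I'll ease by raising slightly.

Emit:
send_rows --increments '[{"hand":0,"dx":0.04,"dy":-0.17,"dz":0.22,"wx":0.017,"wy":0.005,"wz":0},{"hand":0,"dx":0.08,"dy":-0.34,"dz":0.39,"wx":0.033,"wy":0.011,"wz":0},{"hand":0,"dx":0.13,"dy":-0.51,"dz":0.55,"wx":0.05,"wy":0.016,"wz":0.001},{"hand":0,"dx":0.13,"dy":-0.51,"dz":0.55,"wx":0.05,"wy":0.016,"wz":0.001}]'

```text
time: 14.15
tcp_pos: [0.4979, -0.0383, 0.1854]
orientation: [-2.763, -0.41, 0.073]
wrist_force: [1.2, -0.0, 0.2]
finger_gap: 0.0209
```

```bash
python3 -c "
from h import *
step()
s=snap('scene','pics/s10.png')
c=cv2.imread('pics/s10.png')[170:245,260:340];cv2.imwrite('pics/cs10.png',cv2.resize(c,None,fx=7,fy=7,interpolation=cv2.INTER_CUBIC))"
```

```text
(array([ 0.527 , -0.1344,  0.0817]), np.float64(20.15), np.float64(-73.13)) F [ 1.2 -0.   0.2] M [-0.54 -0.42 -0.07] t 14.15
23.1 [ 0.15 -0.55  0.48] [0.0501 0.0149 0.0021]
26.1 [ 0.32 -1.12  0.93] [0.1002 0.0302 0.0021]
29.1 [ 0.5  -1.71  1.34] [0.1503 0.0454 0.0021]
```

View pics/cs10.png

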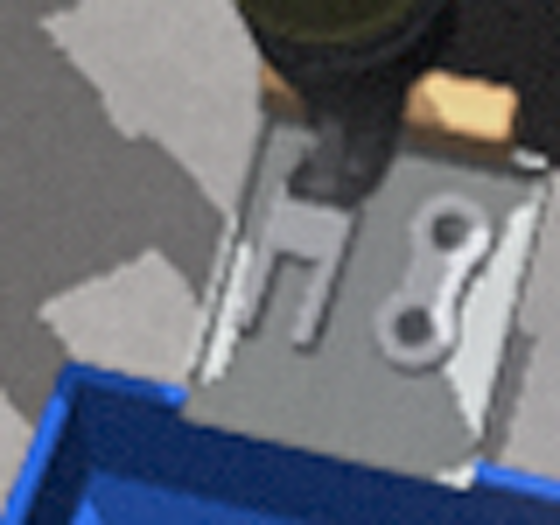

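Emit:
send_rows --increments '[{"hand":0,"dx":0.04,"dy":-0.17,"dz":0.12,"wx":0.017,"wy":0.005,"wz":0},{"hand":0,"dx":0.08,"dy":-0.35,"dz":0.27,"wx":0.033,"wy":0.01,"wz":0},{"hand":0,"dx":0.13,"dy":-0.53,"dz":0.43,"wx":0.05,"wy":0.015,"wz":0.001},{"hand":0,"dx":0.13,"dy":-0.53,"dz":0.43,"wx":0.05,"wy":0.015,"wz":0.001}]'

```text
time: 14.6
tcp_pos: [0.4995, -0.0442, 0.1896]
orientation: [-2.711, -0.403, 0.082]
wrist_force: [0.2, 0.6, 2.9]
finger_gap: 0.0208
```

```bash
python3 -c "
from h import *
step()
s=snap('scene','pics/s11.png')
c=cv2.imread('pics/s11.png')[170:260,260:340];cv2.imwrite('pics/cs11.png',cv2.resize(c,None,fx=6,fy=6,interpolation=cv2.INTER_CUBIC))"
```

```text
(array([ 0.527 , -0.135 ,  0.0809]), np.float64(23.13), np.float64(-73.11)) F [0.2 0.6 2.9] M [-0.55 -0.31  0.01] t 14.6
26.1 [ 0.15 -0.57  0.45] [0.0501 0.0153 0.0018]
29.1 [ 0.33 -1.16  0.87] [0.1002 0.0305 0.0018]
32.1 [ 0.52 -1.78  1.26] [0.1503 0.0458 0.0018]
```

View pics/cs11.png

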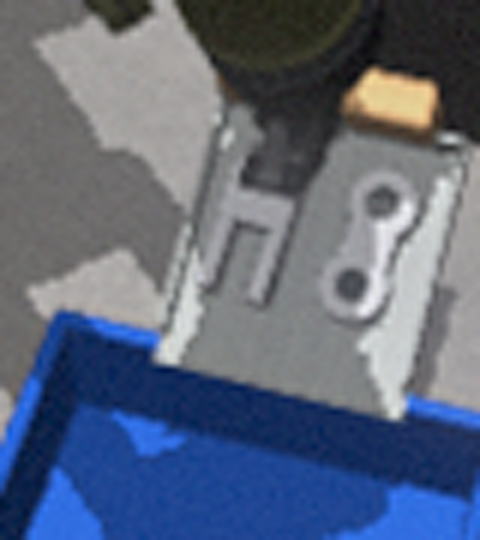

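Emit:
send_rows --increments '[{"hand":0,"dx":0.04,"dy":-0.18,"dz":0.14,"wx":0.017,"wy":0.005,"wz":0},{"hand":0,"dx":0.09,"dy":-0.36,"dz":0.28,"wx":0.033,"wy":0.01,"wz":0},{"hand":0,"dx":0.14,"dy":-0.55,"dz":0.43,"wx":0.05,"wy":0.015,"wz":0.001},{"hand":0,"dx":0.14,"dy":-0.55,"dz":0.43,"wx":0.05,"wy":0.015,"wz":0.001}]'

```text
time: 15.05
tcp_pos: [0.5011, -0.0503, 0.1936]
orientation: [-2.66, -0.396, 0.092]
wrist_force: [1.9, -0.1, 2.3]
finger_gap: 0.0202
```

```bash
python3 -c "
from h import *
step()
s=snap('scene','pics/s12.png')
c=cv2.imread('pics/s12.png')[170:260,260:340];cv2.imwrite('pics/cs12.png',cv2.resize(c,None,fx=6,fy=6,interpolation=cv2.INTER_CUBIC))"
```

```text
(array([ 0.527 , -0.1355,  0.0801]), np.float64(26.13), np.float64(-73.08)) F [ 1.9 -0.1  2.3] M [-0.65 -0.32 -0.01] t 15.05
29.1 [ 0.17 -0.59  0.42] [0.0501 0.0154 0.0015]
32.1 [ 0.35 -1.2   0.8 ] [0.1002 0.0307 0.0015]
35.1 [ 0.55 -1.83  1.15] [0.1503 0.0459 0.0015]
```

View pics/cs12.png

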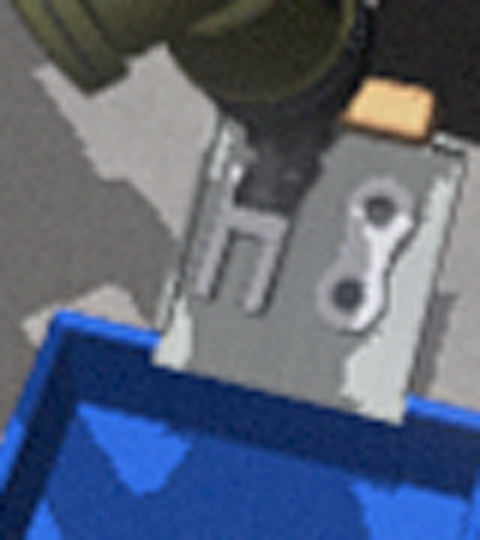

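Emit:
send_rows --increments '[{"hand":0,"dx":0.04,"dy":-0.19,"dz":0.12,"wx":0.017,"wy":0.005,"wz":0},{"hand":0,"dx":0.09,"dy":-0.38,"dz":0.26,"wx":0.033,"wy":0.01,"wz":0},{"hand":0,"dx":0.14,"dy":-0.57,"dz":0.4,"wx":0.05,"wy":0.015,"wz":0.001},{"hand":0,"dx":0.14,"dy":-0.57,"dz":0.4,"wx":0.05,"wy":0.015,"wz":0.001}]'

```text
time: 15.5
tcp_pos: [0.5028, -0.0566, 0.1974]
orientation: [-2.608, -0.388, 0.101]
wrist_force: [1.6, -1.1, 2.7]
finger_gap: 0.021
```

```bash
python3 -c "
from h import *
step()
s=snap('scene','pics/s13.png')
c=cv2.imread('pics/s13.png')[170:260,260:340];cv2.imwrite('pics/cs13.png',cv2.resize(c,None,fx=6,fy=6,interpolation=cv2.INTER_CUBIC))"
```

```text
(array([ 0.527 , -0.1361,  0.0793]), np.float64(29.12), np.float64(-73.07)) F [ 1.6 -1.1  2.7] M [-0.7  -0.42 -0.02] t 15.5
32.1 [ 0.18 -0.62  0.38] [0.0501 0.0155 0.0013]
35.1 [ 0.37 -1.25  0.73] [0.1001 0.0308 0.0013]
38.1 [ 0.57 -1.9   1.05] [0.1502 0.046  0.0013]
```

View pics/cs13.png

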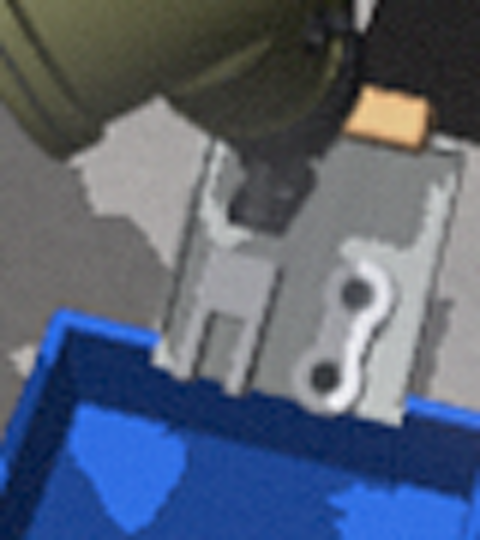

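Both castings are sliding and have reached the edge. I'll hold and keep pressing.

Emit:
send_rows --increments '[{"hand":0,"dx":0.02,"dy":-0.06,"dz":0.01,"wx":0.005,"wy":0.0015,"wz":0},{"hand":0,"dx":0.03,"dy":-0.12,"dz":0.05,"wx":0.01,"wy":0.003,"wz":0}]'

```text
time: 15.75
tcp_pos: [0.5031, -0.0576, 0.1981]
orientation: [-2.598, -0.387, 0.102]
wrist_force: [1.0, -1.4, 4.3]
finger_gap: 0.0204
```

```bash
python3 -c "
from h import *
step()
s=snap('scene','pics/s14.png')
c=cv2.imread('pics/s14.png')[170:270,260:340];cv2.imwrite('pics/cs14.png',cv2.resize(c,None,fx=5,fy=5,interpolation=cv2.INTER_CUBIC))"
```

```text
(array([ 0.527 , -0.1359,  0.0792]), np.float64(29.7), np.float64(-73.05)) F [ 1.  -1.4  4.3] M [-0.51 -0.34 -0.05] t 15.75
32.7 [ 0.19 -0.61  0.38] [0.05   0.0158 0.0012]
35.7 [ 0.38 -1.25  0.72] [0.1001 0.0311 0.0012]
38.7 [ 0.58 -1.9   1.03] [0.1501 0.0464 0.0012]
```

View pics/cs14.png

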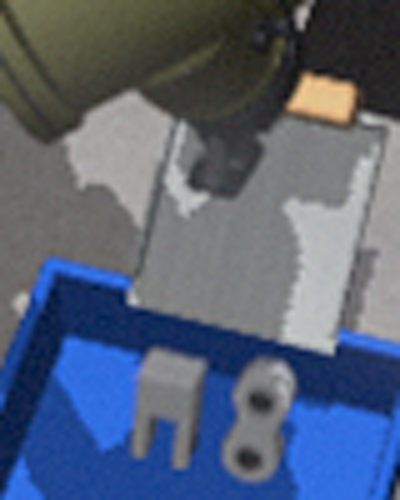

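Both have left the blade. I'll keep pressing briefly and confirm they settled in the bin.

Emit:
send_rows --increments '[{"hand":0,"dx":0,"dy":0,"dz":-0.02,"wx":0,"wy":0,"wz":0},{"hand":0,"dx":0,"dy":0,"dz":-0.02,"wx":0,"wy":0,"wz":0},{"hand":0,"dx":0,"dy":0,"dz":-0.02,"wx":0,"wy":0,"wz":0},{"hand":0,"dx":0,"dy":0,"dz":-0.02,"wx":0,"wy":0,"wz":0}]'

```text
time: 16.2
tcp_pos: [0.5031, -0.0577, 0.198]
orientation: [-2.598, -0.387, 0.102]
wrist_force: [0.3, -1.1, 4.8]
finger_gap: 0.0207
```

```bash
python3 -c "
from h import *
step()
s=snap('scene','pics/s15.png')
c=cv2.imread('pics/s15.png')[150:340,220:400];cv2.imwrite('pics/cs15.png',cv2.resize(c,None,fx=3,fy=3,interpolation=cv2.INTER_CUBIC))"
```

```text
(array([ 0.527 , -0.136 ,  0.0791]), np.float64(29.69), np.float64(-73.04)) F [ 0.3 -1.1  4.8] M [-0.58 -0.33 -0.03] t 16.2
32.7 [ 0.18 -0.61  0.38] [0.0498 0.0159 0.0011]
35.7 [ 0.38 -1.25  0.72] [0.0999 0.0312 0.0011]
38.7 [ 0.58 -1.9   1.03] [0.15   0.0464 0.0012]
```

View pics/cs15.png

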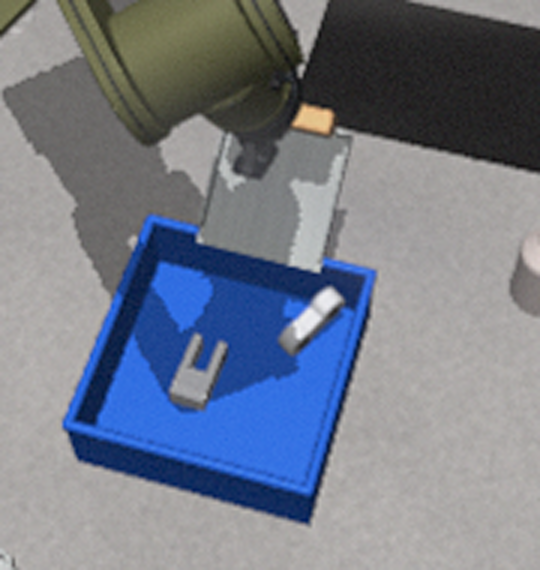

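Both castings are inside the bin: fork at crop px (200,370), link at (312,320), and the blade is empty. I'll lift clear and level.

```bash
python3 -c "
from h import *
st=bot.state()
print(delta((.475,.0,.235),Rtool(YAW),st)); print(delta((.5003,.182,.2),Rtool(np.radians(17)),st))"
```

```text
(array([-2.81,  5.77,  3.7 ]), array([-0.4959, -0.1506,  0.0009]))
(array([-0.28, 23.97,  0.2 ]), array([-0.2707, -0.5068,  1.5333]))
```

Emit:
send_rows --increments '[{"hand":0,"dx":0,"dy":0,"dz":0.4,"wx":0,"wy":0,"wz":0},{"hand":0,"dx":-0.1,"dy":0.3,"dz":1.5,"wx":0,"wy":0,"wz":0},{"hand":0,"dx":-0.4,"dy":1,"dz":3,"wx":0,"wy":0,"wz":0},{"hand":0,"dx":-0.9,"dy":2,"dz":3.9,"wx":-0.08,"wy":-0.024,"wz":0},{"hand":0,"dx":-1.3,"dy":3,"dz":4.2,"wx":-0.17,"wy":-0.05,"wz":0},{"hand":0,"dx":-1.8,"dy":4,"dz":4.2,"wx":-0.26,"wy":-0.08,"wz":0},{"hand":0,"dx":-2.2,"dy":4.8,"dz":4.2,"wx":-0.35,"wy":-0.107,"wz":0},{"hand":0,"dx":-2.6,"dy":5.4,"dz":4.2,"wx":-0.43,"wy":-0.13,"wz":0},{"hand":0,"dx":-2.8,"dy":5.7,"dz":4.2,"wx":-0.48,"wy":-0.147,"wz":0},{"hand":0,"dx":-2.8,"dy":5.8,"dz":4.2,"wx":-0.496,"wy":-0.151,"wz":0}]'

```text
time: 17.25
tcp_pos: [0.473, 0.0025, 0.2409]
orientation: [-3.106, -0.467, 0.0]
wrist_force: [0.2, -0.4, -3.4]
finger_gap: 0.0202
```

```bash
python3 -c "
from h import *
st=bot.state();print(edge(st),st['wrist_force'],st['time'])
print(delta((.5003,.182,.2),Rtool(np.radians(17)),st))"
```

```text
(array([ 0.5111, -0.1217,  0.1781]), np.float64(0.02), np.float64(-72.91)) [ 0.21687699 -0.38397383 -3.41443295] 17.25
(array([ 2.73, 17.95, -4.09]), array([-2.0000e-04, -3.0000e-04,  1.5693e+00]))
```

Emit:
send_rows --increments '[{"hand":0,"dx":0.05,"dy":0.3,"dz":0,"wx":0,"wy":0,"wz":0.03},{"hand":0,"dx":0.15,"dy":1,"dz":0,"wx":0,"wy":0,"wz":0.09},{"hand":0,"dx":0.3,"dy":2,"dz":0,"wx":0,"wy":0,"wz":0.175},{"hand":0,"dx":0.5,"dy":3.2,"dz":0,"wx":0,"wy":0,"wz":0.275},{"hand":0,"dx":0.7,"dy":4.4,"dz":0,"wx":0,"wy":0,"wz":0.38},{"hand":0,"dx":0.85,"dy":5.6,"dz":0,"wx":0,"wy":0,"wz":0.485},{"hand":0,"dx":1.05,"dy":6.8,"dz":0,"wx":0,"wy":0,"wz":0.59},{"hand":0,"dx":1.2,"dy":8,"dz":0,"wx":0,"wy":0,"wz":0.695},{"hand":0,"dx":1.4,"dy":9.2,"dz":0,"wx":0,"wy":0,"wz":0.8},{"hand":0,"dx":1.6,"dy":10.4,"dz":0,"wx":0,"wy":0,"wz":0.905},{"hand":0,"dx":1.8,"dy":11.6,"dz":0,"wx":0,"wy":0,"wz":1.01},{"hand":0,"dx":1.95,"dy":12.7,"dz":0,"wx":0,"wy":0,"wz":1.11}]'

```text
time: 18.45
tcp_pos: [0.4927, 0.1297, 0.2407]
orientation: [-2.389, -2.037, 0.001]
wrist_force: [-0.1, -0.3, -3.4]
finger_gap: 0.0209
```

```bash
python3 -c "
from h import *
st=bot.state()
print(delta((.5003,.182,.14),Rtool(np.radians(17)),st))"
```

```text
(array([  0.76,   5.23, -10.07]), array([-0.0006, -0.0024,  0.4553]))
```

Emit:
send_rows --increments '[{"hand":0,"dx":0.15,"dy":1,"dz":0,"wx":0,"wy":0,"wz":0.09},{"hand":0,"dx":0.3,"dy":2.1,"dz":-0.5,"wx":0,"wy":0,"wz":0.18},{"hand":0,"dx":0.45,"dy":3.2,"dz":-1.5,"wx":0,"wy":0,"wz":0.27},{"hand":0,"dx":0.6,"dy":4.2,"dz":-3,"wx":0,"wy":0,"wz":0.36},{"hand":0,"dx":0.7,"dy":4.9,"dz":-4.5,"wx":0,"wy":0,"wz":0.42},{"hand":0,"dx":0.76,"dy":5.2,"dz":-6,"wx":0,"wy":0,"wz":0.45},{"hand":0,"dx":0.76,"dy":5.23,"dz":-7.5,"wx":0,"wy":0,"wz":0.455},{"hand":0,"dx":0.76,"dy":5.23,"dz":-9,"wx":0,"wy":0,"wz":0.455},{"hand":0,"dx":0.76,"dy":5.23,"dz":-10,"wx":0,"wy":0,"wz":0.455},{"hand":0,"dx":0.76,"dy":5.23,"dz":-10,"wx":0,"wy":0,"wz":0.455},{"hand":0,"dx":0.76,"dy":5.23,"dz":-10,"wx":0,"wy":0,"wz":0.455}]'

```text
time: 19.55
tcp_pos: [0.5005, 0.1817, 0.1407]
orientation: [-1.868, -2.523, 0.003]
wrist_force: [-0.8, -1.4, -2.8]
finger_gap: 0.0208
```

```bash
python3 - <<'E'
from h import *
st=bot.state();e=edge(st);print(e,st["wrist_force"],st["moment"],st["time"])
print(delta((.5003,.182,.075),Rtool(np.radians(17)),st))
s=snap("scene","pics/s16.png")
y=np.radians(17);Y=np.array([-np.sin(y),np.cos(y),0])
c=cv2.imread("pics/s16.png")[100:230,300:440];c=cv2.resize(c,None,fx=5,fy=5,interpolation=cv2.INTER_CUBIC)
for k in(.06,-.06):
    p=proj(s,np.array(e[0])+[0,0,.003]+Y*k)[0]; cv2.circle(c,(int((p[0]-300)*5+2),int((p[1]-100)*5+2)),4,(0,0,255),1)
cv2.imwrite("pics/cs16.png",c)
E
```

```text
(array([0.6247, 0.2197, 0.0776]), np.float64(0.17), np.float64(16.96)) [-0.77494955 -1.37677454 -2.76854481] [-0.02833667  0.03653908  0.03535844] 19.55
(array([-0.02,  0.03, -6.57]), array([-0.0002, -0.0032,  0.0007]))
```

View pics/cs16.png

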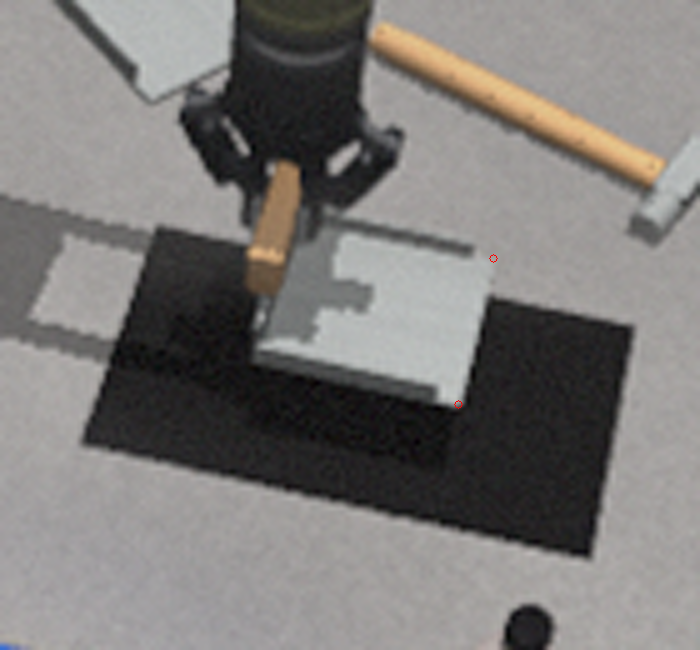

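The edge corners at crop px (495,258) and (463,405) match the prediction to about 1 px, so the shovel is level over the mat. Lowering.

Emit:
send_rows --increments '[{"hand":0,"dx":-0.02,"dy":0.03,"dz":-0.8,"wx":0,"wy":-0.003,"wz":0},{"hand":0,"dx":-0.02,"dy":0.03,"dz":-2,"wx":0,"wy":-0.003,"wz":0},{"hand":0,"dx":-0.02,"dy":0.03,"dz":-3.5,"wx":0,"wy":-0.003,"wz":0},{"hand":0,"dx":-0.02,"dy":0.03,"dz":-5,"wx":0,"wy":-0.003,"wz":0},{"hand":0,"dx":-0.02,"dy":0.03,"dz":-6.2,"wx":0,"wy":-0.003,"wz":0},{"hand":0,"dx":-0.02,"dy":0.03,"dz":-6.9,"wx":0,"wy":-0.003,"wz":0},{"hand":0,"dx":-0.02,"dy":0.03,"dz":-7.1,"wx":0,"wy":-0.003,"wz":0},{"hand":0,"dx":-0.02,"dy":0.03,"dz":-7.1,"wx":0,"wy":-0.003,"wz":0}]'

```text
time: 20.4
tcp_pos: [0.5007, 0.1822, 0.0699]
orientation: [1.869, 2.525, 0.001]
wrist_force: [-0.5, -0.0, -3.5]
finger_gap: 0.0205
```

Emit:
send_rows --increments '[{"hand":0,"dx":0,"dy":0,"dz":-0.1,"wx":0,"wy":0,"wz":0},{"hand":0,"dx":0,"dy":0,"dz":-0.2,"wx":0,"wy":0,"wz":0},{"hand":0,"dx":0,"dy":0,"dz":-0.2,"wx":0,"wy":0,"wz":0}]'

```text
time: 20.7
tcp_pos: [0.5009, 0.1823, 0.0683]
orientation: [1.869, 2.524, 0.002]
wrist_force: [0.6, 0.7, -3.7]
finger_gap: 0.0206
```

```bash
python3 -c "
from h import *
st=bot.state();print(edge(st),st['tcp_pos'],st['wrist_force'],st['moment'],st['time'])"
```

```text
(array([0.6254, 0.2203, 0.0058]), np.float64(-0.09), np.float64(16.96)) [0.50094722 0.1823085  0.0682593 ] [ 0.63589179  0.6658934  -3.72146308] [-0.07043222  0.11232067  0.03834351] 20.7
```

Emit:
send_rows --increments '[{"hand":0,"dx":0,"dy":0,"dz":-0.1,"wx":0,"wy":0,"wz":0},{"hand":0,"dx":0,"dy":0,"dz":-0.2,"wx":0,"wy":0,"wz":0},{"hand":0,"dx":0,"dy":0,"dz":-0.2,"wx":0,"wy":0,"wz":0}]'

```text
time: 21.0
tcp_pos: [0.5012, 0.1824, 0.0668]
orientation: [1.869, 2.524, 0.003]
wrist_force: [-0.8, 0.6, 3.4]
finger_gap: 0.0205
```

```bash
python3 -c "
from h import *
st=bot.state();print(edge(st),st['tcp_pos'],st['wrist_force'],st['moment'],st['time'])"
```

```text
(array([0.6257, 0.2204, 0.0044]), np.float64(-0.14), np.float64(16.97)) [0.50124697 0.18238392 0.06681392] [-0.79716342  0.56952702  3.36615222] [-0.07605964  0.27860378  0.06579798] 21.0
```

The shovel has touched down on the mat (about 6.5 N) at the lift-off height. Releasing.

Emit:
send_rows --increments '[{"hand":0.25,"dx":0,"dy":0,"dz":0,"wx":0,"wy":0,"wz":0},{"hand":0.4,"dx":0,"dy":0,"dz":0,"wx":0,"wy":0,"wz":0},{"hand":0.7,"dx":0,"dy":0,"dz":0,"wx":0,"wy":0,"wz":0},{"hand":1,"dx":0,"dy":0,"dz":0,"wx":0,"wy":0,"wz":0},{"hand":1,"dx":0,"dy":0,"dz":0,"wx":0,"wy":0,"wz":0},{"hand":1,"dx":0,"dy":0,"dz":0,"wx":0,"wy":0,"wz":0},{"hand":1,"dx":0,"dy":0,"dz":0,"wx":0,"wy":0,"wz":0},{"hand":1,"dx":0,"dy":0,"dz":0,"wx":0,"wy":0,"wz":0}]' --squeeze 20

```text
time: 21.8
tcp_pos: [0.5012, 0.1824, 0.0668]
orientation: [1.869, 2.524, 0.003]
wrist_force: [-0.0, -0.3, -0.0]
finger_gap: 0.0856
```

```bash
python3 - <<'E'
from h import *
print(bot.state()["wrist_force"])
s=snap("scene","pics/s17.png")
c=cv2.imread("pics/s17.png")[100:230,300:440];cv2.imwrite("pics/cs17.png",cv2.resize(c,None,fx=4,fy=4,interpolation=cv2.INTER_CUBIC))
E
```

```text
[-0.02359188 -0.25287349 -0.01085992]
```

View pics/cs17.png

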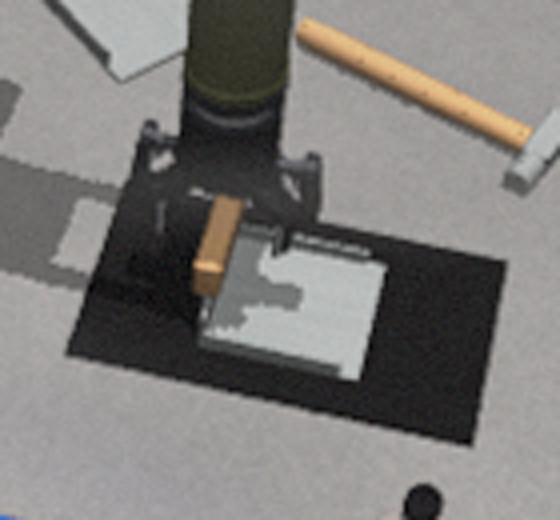

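Released with zero force, and the shovel is flat on the mat. I'll withdraw straight up, then move away for a final view.

Emit:
send_rows --increments '[{"hand":1,"dx":0,"dy":0,"dz":0.8,"wx":0,"wy":0,"wz":0},{"hand":1,"dx":0,"dy":0,"dz":2.5,"wx":0,"wy":0,"wz":0},{"hand":1,"dx":0,"dy":0,"dz":5,"wx":0,"wy":0,"wz":0},{"hand":1,"dx":0,"dy":0,"dz":8,"wx":0,"wy":0,"wz":0},{"hand":1,"dx":0,"dy":0,"dz":11,"wx":0,"wy":0,"wz":0},{"hand":1,"dx":0,"dy":0,"dz":14,"wx":0,"wy":0,"wz":0},{"hand":1,"dx":0,"dy":-3,"dz":17,"wx":0,"wy":0,"wz":0},{"hand":1,"dx":-1,"dy":-7,"dz":18,"wx":0,"wy":0,"wz":0},{"hand":1,"dx":-1,"dy":-11,"dz":18,"wx":0,"wy":0,"wz":0},{"hand":1,"dx":-1,"dy":-15,"dz":18,"wx":0,"wy":0,"wz":0},{"hand":1,"dx":-1,"dy":-18,"dz":18,"wx":0,"wy":0,"wz":0},{"hand":1,"dx":-1,"dy":-20,"dz":18,"wx":0,"wy":0,"wz":0}]'

```text
time: 23.05
tcp_pos: [0.4909, -0.0197, 0.2476]
orientation: [1.87, 2.521, 0.003]
wrist_force: [1.2, 0.8, 0.5]
finger_gap: 0.0851
```

Emit:
send_rows --increments '[{"hand":1,"dx":-1,"dy":-3,"dz":0,"wx":0,"wy":0,"wz":0},{"hand":1,"dx":-2,"dy":-7,"dz":0,"wx":0,"wy":0,"wz":-0.05},{"hand":1,"dx":-3,"dy":-11,"dz":0,"wx":0,"wy":0,"wz":-0.1},{"hand":1,"dx":-4,"dy":-15,"dz":0,"wx":0,"wy":0,"wz":-0.2},{"hand":1,"dx":-5,"dy":-19,"dz":0,"wx":0,"wy":0,"wz":-0.3},{"hand":1,"dx":-7,"dy":-23,"dz":0,"wx":0,"wy":0,"wz":-0.4},{"hand":1,"dx":-9,"dy":-27,"dz":0,"wx":0,"wy":0,"wz":-0.5},{"hand":1,"dx":-11,"dy":-31,"dz":0,"wx":0,"wy":0,"wz":-0.6},{"hand":1,"dx":-12,"dy":-34,"dz":0,"wx":0,"wy":0,"wz":-0.6},{"hand":1,"dx":-13,"dy":-36,"dz":0,"wx":0,"wy":0,"wz":-0.6},{"hand":1,"dx":-13,"dy":-36,"dz":0,"wx":0,"wy":0,"wz":-0.6}]'

```text
time: 24.15
tcp_pos: [0.3597, -0.3825, 0.2481]
orientation: [2.533, 1.85, 0.0]
wrist_force: [1.0, 0.2, -0.6]
finger_gap: 0.0855
```

```bash
python3 - <<'E'
from h import *
snap("scene","pics/s18.png");snap("top","pics/t18.png");print(bot.state()["time"])
cv2.imwrite("pics/ct18.png",cv2.resize(cv2.imread("pics/t18.png")[105:245,210:330],None,fx=4,fy=4,interpolation=cv2.INTER_CUBIC))
E
```

```text
24.25
```

View pics/s18.png

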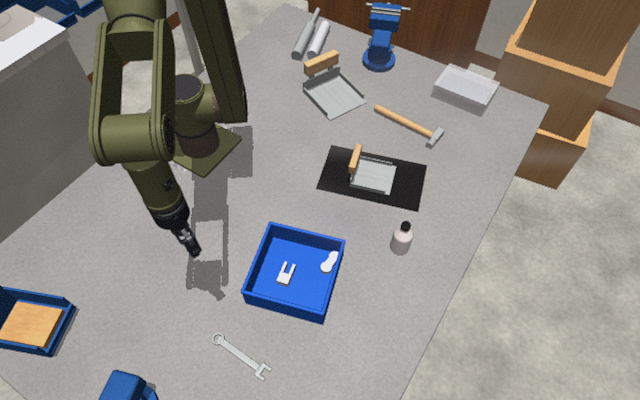

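View pics/t18.png

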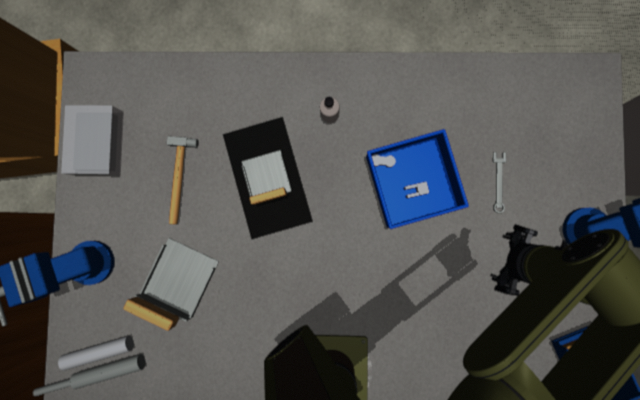

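View pics/ct18.png

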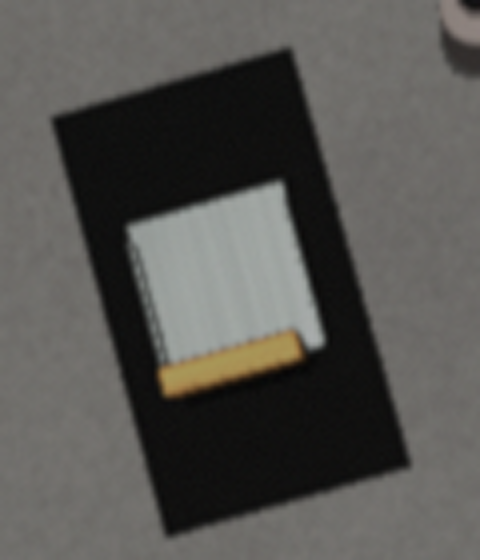

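```bash
python3 - <<'E'
from h import *
a=cv2.imread("pics/t0.png") if 0 else cv2.imread("pics/top0.png"); b=cv2.imread("pics/t18.png")
for n,(x0,x1,y0,y1) in dict(oil=(315,345,90,125),mallet=(160,205,130,230),wrench=(485,515,145,220)).items():
    print(n,np.abs(a[y0:y1,x0:x1].astype(int)-b[y0:y1,x0:x1]).max())
T=snapshot("top"); ct=lambda u,v:((u+.5)/4-.5+210,(v+.5)/4-.5+105)
m=(onz(T,ct(127,226),.007)+onz(T,ct(283,180),.007))/2; y=np.radians(17)
print("origin",m[:2]-.065*np.array([np.cos(y),np.sin(y)]),"mat (.5625,.201)",bot.state()["time"])
workorder.finish_job()
E
```

```text
oil 7
mallet 8
wrench 7
origin [0.56382638 0.20224636] mat (.5625,.201) 24.3
the job is handed in; nothing more can be done
```

The job is done and handed in at 24.3 s of the 61 s allowed; no verdict is reported.

**Carry:** I gripped the small loaded shovel by its wooden grip and carried it level to the bin, with nothing spilled.

**Pressing:** With both castings still on the blade, I pressed the front edge on the bin's left rim at about 9.5 N. During the tilt to about 30° nose-down the readings ranged from about 4.7 to 10.5 N (sensor noise about 0.5 N). That means one reading just under and two just over the 5–10 N range. The edge stayed on the rim until both castings had slid off.

**Last checks:**
- **Castings:** both are inside the bin. The link lies near a corner and may be leaning on the wall.
- **Shovel:** it lies flat and released, and the camera puts it within about 2 mm of the mat's centre.
- **Bystanders:** the before and after top views of the bottle, hammer and wrench match.
- **Robot:** it is clear of everything.

None of these checks failed. One observation didn't fit: the castings slid only between 26° and 29° of measured tool tilt, later than the stated 15–24°. The shovel may have turned a few degrees in the fingers. In the later views it looked level again.

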